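# Face up the counter display of a beekeeping shop

## Robot

A 6-joint arm with a two-finger parallel gripper is mounted at the origin on the work surface. World frame = base frame: x ahead of the robot, y to its left, z up, the work surface at z = 0. Lengths are in m, angles in degrees, forces in N, time in s.
With the tool pointing down it reaches from about 0.25 to 0.775 m from the base axis. Payload 4 kg.
Tool frame: the origin (TCP) lies on the centre line of the jaws, within the pads' length; the fingertips stand 25 mm ahead of it and the grasp point (between the pads) lies 6 mm ahead of it; z points along the fingers, y is the line along which they close (so a half turn about z gives the same grasp; the last joint's range is limited). The gripper opens to 85 mm and grips with 20 to 120 N. Pads are 22 mm wide; open, the fingers measure 114 mm over their backs; the gripper's body (76 mm by 85 mm) begins 54 mm behind the grasp point. The pads swing forward as they close: fully open they stand 13 mm farther back than shut.
Start: joints at [67.374, 4.996, 78.535, -0, 96.463, -5.907], TCP at [0.158, 0.527, 0.256] pointing down, gripper open.
Joint ranges: [-177.83, 177.83], [-43.37, 116.18], [15.69, 146.23], [-61.86, 241.86], [9.47, 152.12], [-147.06, 147.06]. Speed limits (degrees/s): [159.86, 159.86, 180, 180, 180, 180].

## Interface

Orientations are given as [roll, pitch, yaw] about the fixed x, y, z axes, in that order (R = Rz(yaw) Ry(pitch) Rx(roll)).
In Python, from plant import get_obs, grab_frame, job_done, trace, tip_of gives the robot as it stands.
- The arm moves only by the shell command python3 -m inch 'ROWS' [OPENING] [FORCE]. ROWS is JSON, one flat list of numbers, 4 for each row, row after row: the shift along the world's x, y, z in mm, then the turn about the world's z in degrees. In form: [tx, ty, tz, twist, tx, ty, tz, twist, ...]. A call has exactly 10 rows; each row shifts and turns the commanded pose from where the row before left it; what a row does not reach is not made up. A row lasts 1/10 s, in which the tool goes at most 50 mm and 8.59 degrees, less where a joint would pass 70% of its speed; a pose out of reach is approached as far as the arm can. A call is refused whole if a number of a shift passes 50 or a number of a turn 8.59, either way. A call with a gripper value outside its range is refused whole. OPENING is the finger opening in mm, from 0 to 85.4, set as the call begins (- or left out, the last holds). The fingers move at their own pace and stop on an object; FORCE is the grip in N (left out, the last holds). Time passes only in rows, so rows that do not move let the fingers close, or fill a call up. It gives the time, the measured TCP pose, the force, the opening and the grip force at its end, in the units of the state.
- get_obs(): the state, without advancing time (a new reading comes with each control period).
- grab_frame(name): name is "scene" or "top" or "wrist"; returns a dict with "image" (420x560x3 uint8, red, green, blue), "camera_matrix" (3x3 intrinsics, pixels), "k1" (the pictures are not rectified: a ray, as slopes to the right and down, at radius r is drawn at 1 + k1 r^2 times it, then the intrinsics apply), "rvec" (rotation vector, rad) and "tvec" (3), from world to camera coordinates, as OpenCV has them. Camera axes: x right, y down, z forward; pixel columns grow to the right and rows downward; lengths in m; the calibration is good to about 2 mm. A picture is of the moment at which its call begins. There is no depth.
- job_done(): hands the job in; it is judged then, once.
Trained networks look in a picture, given as the dict that the camera call returned (one of the last four; its "shot" number tells which), for a name from the list of things; names that differ only in an ending like _2 or _b are one class to them, and where a whole thing is asked for, a point or a joint stands for the part that bears it (a point fixed in the world has none). Each returns a list of dicts, best first, with "confidence" (0 to 1); they miss things now and then, are a little off and sometimes report something else, mostly with a low value. They report only what shows in the picture. A call takes as long as a camera call. They do not tell look-alikes from the thing itself.
- trace(query, picture): "mask" (420x560 bool, what is visible of it).
- tip_of(query, picture): "point" ([x, y, z] in m, in world coordinates, good to about 4 mm: a listed point, or the origin of a listed thing).
The state is a dict: "clock": time; "qpos": joint angles; "dq": joint speeds; "effort": joint torques, N m; "tool_pos": TCP position; "tool_rot": TCP orientation; "force": force on the tool from outside, world axes, zero at the start; "torque": the same for the moment, N m; "width": opening from 0.0 (shut) to 1.0 (fully open); "grip_force": force on a finger pad.
Only numpy, scipy, OpenCV 4.12 (cv2) and the standard library are available. Lean on these libraries where they do the work, as an engineer would, in place of code of your own. Each camera call takes 0.05 s, during which the arm holds its last target. There are 200 camera calls.

## Task

Face up the counter display: every wooden box has been put into its sleeve backwards, so slide each one out, turn it round and slide it back fully home in the same sleeve, lying as before, with its finger pull sticking out at the mouth. The tub and the can stand on each other's plinths: swap them so that the round tub stands upright in the middle of the round plinth and the rectangular can in the middle of the square one. Leave the other goods on the counter where they are.

Things in the scene. Friction and masses are not known exactly. Their poses are not given: they have to be found in the camera images.
- sleeve0: The rightmost (seen from the robot) of three cardboard sleeves fixed to the counter, 105 long, 65 wide, 47.5 high, walls 5, roof 4, no floor (boxes slide on the counter). Inside: 100 deep to the closed rear wall, 55 wide, 43.5 high. Origin: middle of the open mouth at counter level; x goes into the sleeve, z up. The mouth faces roughly towards the robot. May be empty.
- box0: Box of sleeve0 (None if absent): closed, wooden, 140 (x) by 50 (y) by 40 high, 0.18 kg. Origin: centre of underside. On its +x end a finger pull 24 wide, 12 high, sticking out 12 at mid height; -x end plain. Starts with the pull inside, plain end 54 to 70 out of the mouth. Reversed and home, plain end on the rear wall, 40 of the box plus the pull stick out.
- box0_pull (a point): Outer tip of the finger pull of box0, 82 from the box's centre along its +x, 20 above its underside.
- sleeve1: The middle (seen from the robot) of three cardboard sleeves fixed to the counter, 105 long, 65 wide, 47.5 high, walls 5, roof 4, no floor (boxes slide on the counter). Inside: 100 deep to the closed rear wall, 55 wide, 43.5 high. Origin: middle of the open mouth at counter level; x goes into the sleeve, z up. The mouth faces roughly towards the robot. May be empty.
- box1: Box of sleeve1 (None if absent): closed, wooden, 140 (x) by 50 (y) by 40 high, 0.18 kg. Origin: centre of underside. On its +x end a finger pull 24 wide, 12 high, sticking out 12 at mid height; -x end plain. Starts with the pull inside, plain end 54 to 70 out of the mouth. Reversed and home, plain end on the rear wall, 40 of the box plus the pull stick out.
- box1_pull (a point): Outer tip of the finger pull of box1, 82 from the box's centre along its +x, 20 above its underside.
- sleeve2: The leftmost (seen from the robot) of three cardboard sleeves fixed to the counter, 105 long, 65 wide, 47.5 high, walls 5, roof 4, no floor (boxes slide on the counter). Inside: 100 deep to the closed rear wall, 55 wide, 43.5 high. Origin: middle of the open mouth at counter level; x goes into the sleeve, z up. The mouth faces roughly towards the robot. May be empty.
- box2: Box of sleeve2 (None if absent): closed, wooden, 140 (x) by 50 (y) by 40 high, 0.18 kg. Origin: centre of underside. On its +x end a finger pull 24 wide, 12 high, sticking out 12 at mid height; -x end plain. Starts with the pull inside, plain end 54 to 70 out of the mouth. Reversed and home, plain end on the rear wall, 40 of the box plus the pull stick out.
- box2_pull (a point): Outer tip of the finger pull of box2, 82 from the box's centre along its +x, 20 above its underside.
- round_plinth: Round wooden plinth fixed on the counter, a disc 120 in diameter, 6 high, where the tub belongs. Origin: centre of its underside.
- square_plinth: Square wooden plinth fixed on the counter, 120 by 120, 6 high, where the can belongs. Origin: centre of its underside.
- tub: Round white lidded tub, 66 in diameter and 56 high, straight sides with a lid rim 1 proud, about 0.3 kg. Starts on the square plinth. Origin: centre of its underside.
- can: Squat rectangular white can, 84 (x) by 62 (y) by 60 high, black cap 26 in diameter on top (to 72, 22 off centre along +x), low handle rib to 72; about 0.35 kg. Starts on the round plinth. Origin: centre of its underside.
- jar: Bystander: amber jar 68 in diameter, 90 high. Origin: centre of its underside.
- dishes: Bystander: stack of yellow dishes 94 in diameter, 80 high. Origin: centre of its underside.
- brush: Bystander: hand brush lying on the counter along its x axis, about 200 long.
- flask: Bystander: white bottle 60 in diameter, 150 high. Origin: centre of its underside.
- clipblock: Bystander: dark wooden block 70 (x) by 50 by 30 high with a steel stud up to 50. Origin: centre of its underside.
Not all that is in view belongs to the job. Leave any blue or orange look-alike of the box0 alone.

How it is judged:
By the outcome, as a careful person would: the job done as asked, in the order asked, and still so for the second after the job is handed in, with the robot touching nothing.
Of box0, box1, box2 only 2 to 3 are there at a start; the rules pass over those that are not, and their reading is None.
At some moment in a run one of tub, can may be knocked a few centimetres aside while the robot is not near it.
It also fails if it takes over 210 s, if anything falls off the work surface, if the arm or the gripper's body presses on something with over 40 N, if the wrist force passes 120 N, or if a joint passes its speed limit or range.

## Working session

There is one attempt and no reset: what is moved stays moved. The work goes in short steps, Python scripts to look and compute and a shell command to move; the robot and the scene stay as the last step left them, time stands still between calls to the robot, and variables do not carry over. Pictures are saved under pics/ and viewed, at most 14 in all, crops included, and the job is handed in when it is done.

```bash
mkdir -p pics; ls
cat > h.py <<'E'
import numpy as np,cv2
from plant import get_obs, grab_frame, job_done, trace, tip_of
def P(f):
    R=cv2.Rodrigues(np.array(f["rvec"],float))[0];return R,np.array(f["tvec"],float).ravel()
def ray(f,uv):
    K=np.array(f["camera_matrix"]);xd=(np.array(uv,float)-[K[0,2],K[1,2]])/[K[0,0],K[1,1]]
    x=cv2.undistortPoints(np.array(uv,float).reshape(1,1,2),K,np.array([f["k1"],0,0,0.])).ravel()
    R,t=P(f);return -R.T@t,R.T@np.array([x[0],x[1],1])
def at(f,uv,z):
    o,d=ray(f,uv);return o+d*(z-o[2])/d[2]
def proj(f,p):
    return cv2.projectPoints(np.array(p,float).reshape(-1,3),np.array(f["rvec"],float),np.array(f["tvec"],float),np.array(f["camera_matrix"],float),np.array([f["k1"],0,0,0.]))[0].reshape(-1,2)
def tri(f,a,g,b):
    o,d=ray(f,a);p,e=ray(g,b);A=np.c_[d,-e];s=np.linalg.lstsq(A,p-o,rcond=None)[0]
    return (o+d*s[0]+p+e*s[1])/2
def save(f,n,s=1):
    cv2.imwrite("pics/"+n+".png",cv2.resize(f["image"][:,:,::-1],None,fx=s,fy=s,interpolation=cv2.INTER_CUBIC))
E
python3 - <<'E'
from h import *
s=grab_frame("scene");t=grab_frame("top")
save(s,"s0",1.4);save(t,"t0",1.4)
for n in "sleeve0 sleeve1 sleeve2 box0 box1 box2 round_plinth square_plinth tub can jar dishes brush flask clipblock".split():
    for c,f in(("s",s),("t",t)):
        print(n,c,[(np.round(d["point"],3).tolist(),round(d["confidence"],2),proj(f,d["point"]).round().astype(int).tolist()[0]) for d in tip_of(n,f)[:3]])
print(t["rvec"],t["tvec"],t["camera_matrix"])
print(get_obs())
E
```

```text
pics
sleeve0 s [([0.59, -0.155, 0.005], 0.84, [244, 250]), ([0.574, -0.328, 0.001], 0.69, [193, 266]), ([0.595, -0.006, -0.001], 0.59, [284, 237])]
sleeve0 t [([0.592, -0.01, -0.002], 0.79, [295, 196]), ([0.58, -0.324, 0.001], 0.76, [398, 199]), ([0.592, -0.159, 0.0], 0.58, [344, 196])]
sleeve1 s [([0.59, -0.155, 0.005], 0.84, [244, 250]), ([0.574, -0.328, 0.001], 0.69, [193, 266]), ([0.595, -0.006, -0.001], 0.59, [284, 237])]
sleeve1 t [([0.592, -0.01, -0.002], 0.79, [295, 196]), ([0.58, -0.324, 0.001], 0.76, [398, 199]), ([0.592, -0.159, 0.0], 0.58, [344, 196])]
sleeve2 s [([0.59, -0.155, 0.005], 0.84, [244, 250]), ([0.574, -0.328, 0.001], 0.69, [193, 266]), ([0.595, -0.006, -0.001], 0.59, [284, 237])]
sleeve2 t [([0.592, -0.01, -0.002], 0.79, [295, 196]), ([0.58, -0.324, 0.001], 0.76, [398, 199]), ([0.592, -0.159, 0.0], 0.58, [344, 196])]
box0 s [([0.596, -0.323, -0.001], 0.75, [197, 271]), ([0.596, -0.16, -0.002], 0.7, [243, 253]), ([0.288, -0.305, 0.002], 0.7, [168, 211])]
box0 t [([0.595, -0.159, 0.004], 0.98, [344, 194]), ([0.59, -0.328, 0.005], 0.71, [400, 195]), ([0.285, -0.
[... 2012 characters left out ...]
 [  0.           0.           1.        ]]
{'clock': 1.6, 'qpos': array([ 6.73744341e+01,  4.99401316e+00,  7.85335508e+01, -7.15004319e-04,
        9.64606957e+01, -5.90642433e+00]), 'dq': array([ 0.11363081,  0.05223613, -0.0787705 ,  0.00836306, -0.01853411,
        0.06258242]), 'effort': array([ 5.97590733e-04, -3.51713383e+01, -3.13454890e+01, -1.84500313e-04,
        4.39150963e-04,  4.88663019e-06]), 'tool_pos': array([0.15823793, 0.52677984, 0.25637741]), 'tool_rot': array([1.79988395e+02, 1.91480678e-03, 1.63280778e+02]), 'force': array([-0.33891471, -0.50399607, -0.34116403]), 'torque': array([-0.05015308, -0.05628564,  0.03668941]), 'grip_force': 0.0, 'width': 0.9989213084244403}
```

View pics/s0.png

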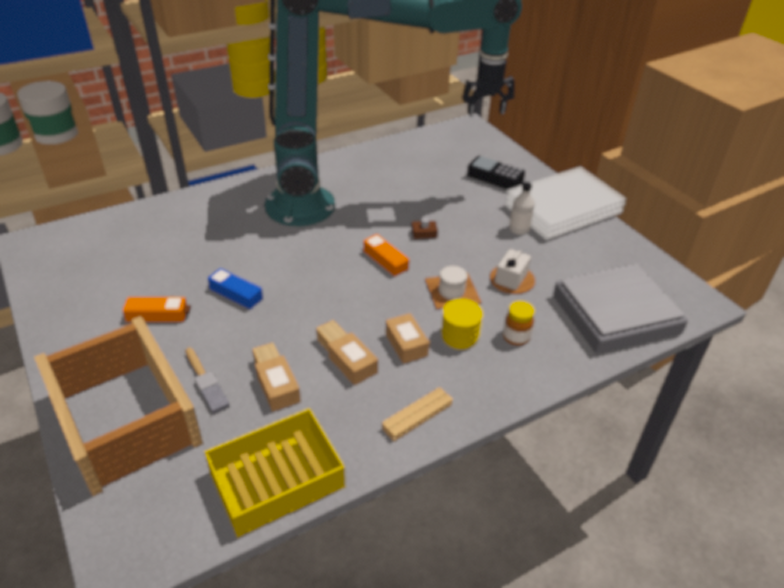

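View pics/t0.png

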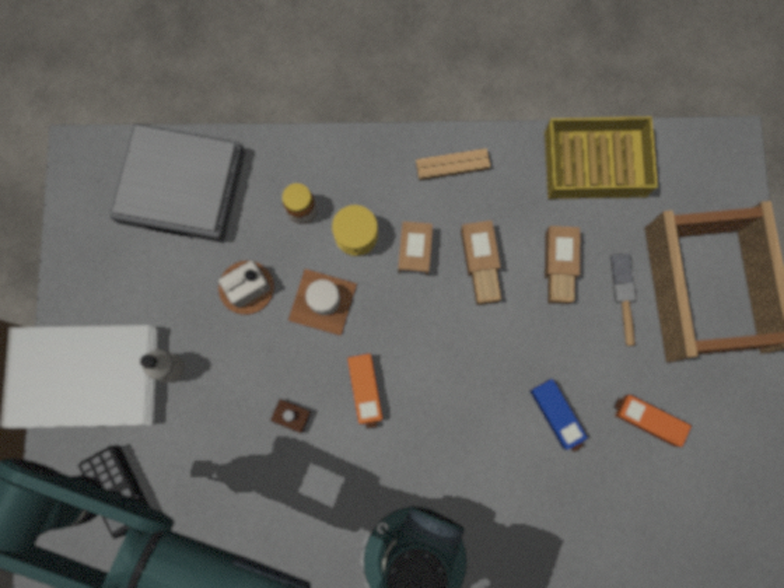

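The counter seen in the two pictures (pixels in the 1.4x top view):
- **Boxes:** wooden boxes stick out of the right sleeve (562,285) and the middle sleeve (487,285). The left sleeve (415,245) is empty.
- **Look-alikes to leave alone:** orange (365,390), blue (560,415) and orange (653,420).
- **Other wooden bits, not part of the job:** slat (452,163) and the slats in the yellow tray.
- **Swap:** the tub (322,296) stands on the square plinth and the can (242,283) on the round one.

I choose the two sleeved wooden boxes and will check them with the wrist camera.

```bash
python3 -m inch '[12,-36.5,5,0.835,12,-36.5,5,0.835,12,-36.5,5,0.835,12,-36.5,5,0.835,12,-36.5,5,0.835,12,-36.5,5,0.835,12,-36.5,5,0.835,12,-36.5,5,0.835,12,-36.5,5,0.835,12,-36.5,5,0.835]' 85
python3 -m inch '[12,-36.5,5,0.835,12,-36.5,5,0.835,12,-36.5,5,0.835,12,-36.5,5,0.835,12,-36.5,5,0.835,12,-36.5,5,0.835,12,-36.5,5,0.835,12,-36.5,5,0.835,12,-36.5,5,0.835,12,-36.5,5,0.835]'
python3 - <<'E'
from h import *
w=grab_frame("wrist");save(w,"w0",1.4)
R,t=P(w);print(-R.T@t,R[2])
for n in ["sleeve0","box0"]:
    print(n,[(np.round(d["point"],3).tolist(),round(d["confidence"],2),proj(w,d["point"]).round().astype(int).tolist()[0]) for d in tip_of(n,w)[:4]])
E
```

```text
clock: 2.6
tool_pos: [0.2782, 0.1603, 0.3068]
tool_rot: [180.0, 0.1, 171.7]
force: [1.2, -0.6, 0.9]
width: 0.994
grip_force: 0.0
clock: 3.6
tool_pos: [0.3984, -0.2049, 0.3567]
tool_rot: [-180.0, 0.0, 180.0]
force: [0.3, 0.1, 0.8]
width: 0.994
grip_force: 0.0
[ 0.32453893 -0.20507239  0.47363159] [ 2.90486633e-01  5.62109569e-05 -9.56879048e-01]
sleeve0 [([0.59, -0.158, -0.002], 0.7, [308, 270]), ([0.576, -0.326, -0.002], 0.6, [216, 263])]
box0 [([0.594, -0.16, -0.001], 0.96, [307, 272]), ([0.272, -0.496, 0.0], 0.86, [94, 86]), ([0.284, -0.305, -0.0], 0.81, [217, 92]), ([0.592, -0.321, -0.001], 0.73, [219, 271])]
```

View pics/w0.png

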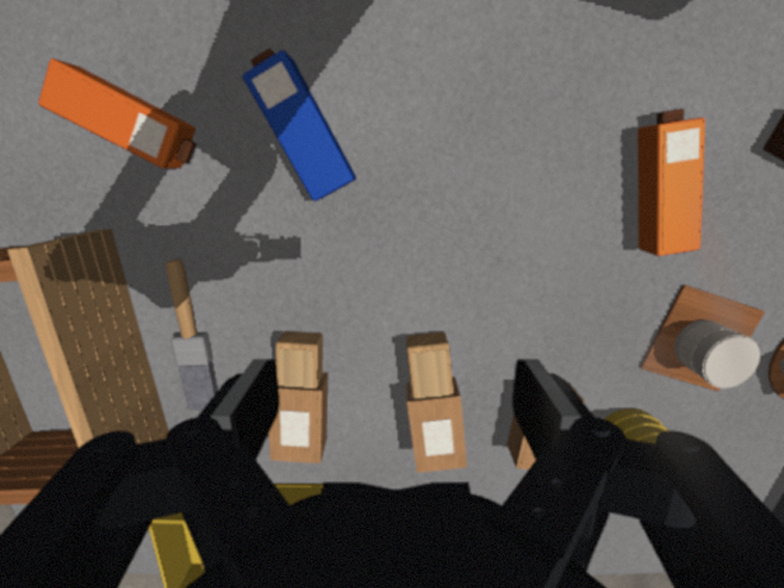

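The wrist view shows both wooden boxes sticking out of their sleeves at (299,365) and (431,370) in the 1.4x picture. The blue and orange look-alikes are clearly elsewhere. I'll move in so the fingers don't cover the sleeves, then fit poses.

```bash
python3 -m inch '[15,-5,0,0,15,-5,0,0,15,-5,0,0,15,-5,0,0,15,-5,0,0,15,-5,0,0,10,-5,0,0,0,0,0,0,0,0,0,0,0,0,0,0]'
cat >> h.py <<'E'
from scipy.optimize import minimize
def cub(p,x0,x1,w,z0,z1):
    x,y,a=p;c,s=np.cos(a),np.sin(a)
    return np.array([[x+c*u-s*v,y+s*u+c*v,z] for u in(x0,x1) for v in(-w/2,w/2) for z in(z0,z1)])
def hullmask(f,pts,S=4):
    m=np.zeros((420*S,560*S),np.uint8);q=(proj(f,pts)+.5)*S
    cv2.fillConvexPoly(m,cv2.convexHull(q.astype(np.float32)).round().astype(np.int32),255)
    return cv2.resize(m,(560,420),interpolation=cv2.INTER_AREA)/255.
def iou(a,b,ig=None):
    if ig is not None:a=a*~ig;b=b*~ig
    return np.minimum(a,b).sum()/np.maximum(a,b).sum()
def fit(views,p0,shape):
    # views: list of (frame,mask); shape: list of cuboid args
    def c(d):
        p=np.array(p0)+np.array(d)*[.001,.001,np.radians(1)]
        return -sum(iou(hullmask(f,cub(p,*shape)),m.astype(float)) for f,m in views)
    r=minimize(c,[0,0,0],method="Nelder-Mead",options=dict(initial_simplex=[[0,0,0],[5,0,0],[0,5,0],[0,0,5]],maxiter=150,xatol=.05,fatol=1e-4))
    return np.array(p0)+r.x*[.001,.001,np.radians(1)],-r.fun/len(views)
def pick(f,n,p):
    L=trace(n,f);u=proj(f,p)[0]
    def d(k):
        ys,xs=np.nonzero(k["mask"]);return np.hypot(xs.mean()-u[0],ys.mean()-u[1])
    k=min(L,key=d);return k["mask"],d(k),k["confidence"]
E
python3 - <<'E'
from h import *
print(get_obs()["tool_pos"])
w=grab_frame("wrist");t=grab_frame("top")
im=w["image"].copy()
for k,p in enumerate([(.58,-.326),(.592,-.158)]):
    V=[]
    for f in(w,t):
        m,d,c=pick(f,"sleeve0",[p[0]+.05,p[1],.04]);print(k,m.sum(),d,c);V.append((f,m))
    for vs in(V,V[:1],V[1:]):
        q,s=fit(vs,[p[0],p[1],0],(0,.105,.065,0,.0475));print("sleeve",q.round(4),np.degrees(q[2]).round(2),round(s,3))
        if len(vs)==2:Q=q
    for x in proj(w,cub(Q,0,.105,.065,0,.0475)):cv2.circle(im,tuple(x.round().astype(int)),1,(255,0,255),-1)
    bm,d,c=pick(w,"box0",[p[0]-.03,p[1],.04]);print("box",bm.sum(),d,c)
    # protruding end: vary length only, own y/yaw
    def cost(v):
        return -iou(hullmask(w,cub([Q[0],Q[1]+v[1]*1e-3,Q[2]+np.radians(v[2])],-v[0]*1e-3,0,.05,0,.04)),bm.astype(float))
    r=minimize(cost,[62,0,0],method="Nelder-Mead",options=dict(initial_simplex=[[62,0,0],[55,0,0],[62,3,0],[62,0,3]],maxiter=120));print("protrusion",r.x.round(2),-r.fun)
    for x in proj(w,cub([Q[0],Q[1]+r.x[1]*1e-3,Q[2]+np.radians(r.x[2])],-r.x[0]*1e-3,0,.05,0,.04)):cv2.circle(im,tuple(x.round().astype(int)),1,(0,255,0),-1)
cv2.imwrite("pics/c1.png",cv2.resize(im[50:290,130:400,::-1],None,fx=2.4,fy=2.4,interpolation=cv2.INTER_NEAREST))
E
```

```text
clock: 4.75
tool_pos: [0.4977, -0.2378, 0.3568]
tool_rot: [-180.0, 0.0, 180.0]
force: [-0.1, -0.3, 0.4]
width: 0.996
grip_force: 0.0
[ 0.4977194  -0.23781226  0.35676649]
0 2664 1.836755452767982 0.55
0 224 30.77543769087492 0.73
sleeve [ 0.5795 -0.3258 -0.0759] -4.35 0.442
sleeve [ 0.5795 -0.3258 -0.0759] -4.35 0.883
sleeve [ 0.58  -0.326  0.   ] 0.0 0.0
box 1323 4.454194777552696 0.92
protrusion [56.62  0.38 -0.48] 0.9383802619322836
1 2557 3.4937401937236476 0.85
1 865 2.5180573549089655 0.62
sleeve [ 0.5967 -0.1584  0.1212] 6.95 0.891
sleeve [ 0.5928 -0.1577  0.1117] 6.4 0.875
sleeve [ 0.5979 -0.1603  0.1414] 8.1 0.923
box 1524 7.125498486944177 0.64
protrusion [72.95  1.01  1.65] 0.9044905844846903
```

View pics/c1.png

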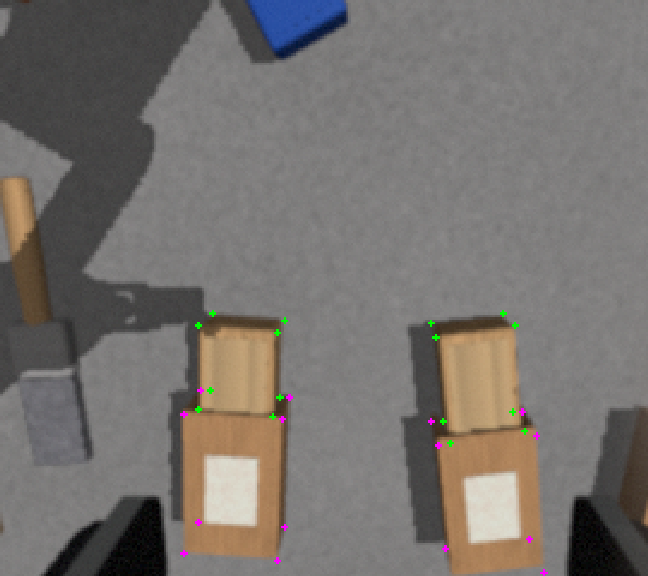

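Run:
```python
from h import *
w=grab_frame("wrist")
C={0:[(183,412),(285,410),(277,556),(187,554)],1:[(437,437),(534,430),(542,566),(451,571)],"b0":[(200,331),(279,331)],"b1":[(440,336),(515,328)]}
for k,v in C.items():
    z=.0475 if k in(0,1) else .04
    g=[at(w,(130+(a-1)/2.4,50+(b-1)/2.4),z)[:2] for a,b in v];g=np.array(g);print(k,g.round(4).tolist())
    if len(g)==4:
        m=(g[0]+g[1])/2;r=(g[2]+g[3])/2;d=r-m;print("mouth",m.round(4),"ang",np.degrees(np.arctan2(d[1],d[0])),"len",np.hypot(*d),"w",np.hypot(*(g[1]-g[0])),np.hypot(*(g[2]-g[3])))
        e=g[0]-g[1];print("ang from mouth edge",np.degrees(np.arctan2(e[1],e[0]))-90, np.degrees(np.arctan2(-e[1],-e[0]))-90)
    else: m=g.mean(0);print("end",m,np.hypot(*(g[0]-g[1])))
```

```text
0 [[0.5768, -0.3581], [0.5755, -0.2914], [0.6834, -0.3009], [0.682, -0.3637]]
mouth [ 0.5762 -0.3247] ang -4.076744549141828 len 0.10682019661825125 w 0.066693046835039 0.06286045170107363
ang from mouth edge -178.85196682023664 1.1480331797633738
1 [[0.5945, -0.192], [0.5897, -0.1283], [0.6919, -0.1153], [0.6956, -0.1792]]
mouth [ 0.5921 -0.1601] ang 7.225802578393218 len 0.10249736891725282 w 0.06389425548864973 0.06396202440328173
ang from mouth edge -175.7064316352599 4.293568364740111
b0 [[0.5245, -0.345], [0.5246, -0.2943]]
end [ 0.52454238 -0.31962022] 0.05067323870620932
b1 [[0.528, -0.1912], [0.5228, -0.1433]]
end [ 0.52540714 -0.16727671] 0.048154767270289
```

```bash
python3 -m inch '[11,14.8,-45,1.4,11,14.8,-45,1.4,11,14.8,-45,1.4,11,14.8,-45,1.4,11,14.8,-40,1.4,0,0,-40,0,0,0,-25,0,0,0,-18,0,0,0,-12,0,0,0,-8,0]' 85
python3 -m inch '[0,0,0,0,0,0,0,0,0,0,0,0,0,0,0,0,0,0,0,0,0,0,0,0,0,0,0,0,0,0,0,0,0,0,0,0,0,0,0,0]' 20 40
```

```text
clock: 6.2
tool_pos: [0.553, -0.1642, 0.0324]
tool_rot: [180.0, -0.0, -173.0]
force: [-0.1, -0.9, -0.3]
width: 0.999
grip_force: 0.0
clock: 7.2
tool_pos: [0.5543, -0.1647, 0.035]
tool_rot: [-179.9, 0.2, -173.0]
force: [-0.1, 0.5, 5.9]
width: 0.575
grip_force: 44.8
```

```bash
python3 -m inch '[-10.9,-1.34,0,0,-10.9,-1.34,0,0,-10.9,-1.34,0,0,-10.9,-1.34,0,0,-10.9,-1.34,0,0,-10.9,-1.34,0,0,-10.9,-1.34,0,0,-10.9,-1.34,0,0,-10.9,-1.34,0,0,-10.9,-1.34,0,0]'
python3 - <<'E'
from h import *
w=grab_frame("wrist");save(w,"w2",1.4);o=get_obs();print(o["tool_pos"],o["tool_rot"],o["force"],o["width"])
E
```

```text
clock: 8.2
tool_pos: [0.4454, -0.1782, 0.035]
tool_rot: [-179.9, 0.3, -173.0]
force: [5.8, 0.3, 5.9]
width: 0.581
grip_force: 45.0
[ 0.4439263  -0.17830506  0.03494468] [-179.88351241    0.19934561 -173.05688257] [ 0.27127117 -0.14932631  6.99500907] 0.5762686390623012
```

View pics/w2.png

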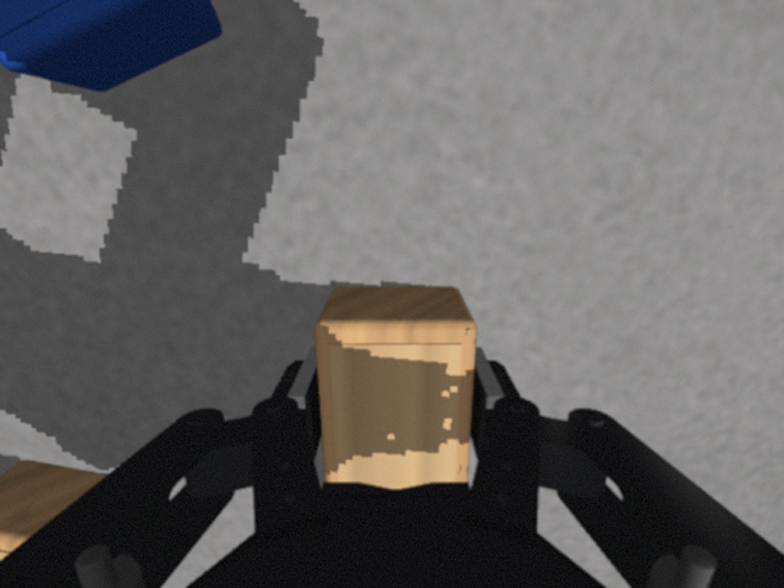

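The box is held squarely by its plain end, (395,400) in the 1.4x picture. Now shifting it clear and turning it.

```bash
python3 -m inch '[-1,6,0.5,-5,-1,6,0.5,-8.5,0,6,0.5,-8.5,0,6,0.5,-8.5,0,6,0,-8.5,0,6,0,-8.5,0,6,0,-8.5,0,6,0,-8.5,0,6,0,-8.5,0,6,0,-8.5]'
python3 -m inch '[0,0,0,-8.5,0,0,0,-8.5,0,0,0,-8.5,0,0,0,-8.5,0,0,0,-8.5,0,0,0,-8.5,0,0,0,-8.5,0,0,0,-8.5,0,0,0,-8.5,0,0,0,-8.5]'
python3 -m inch '[0,0,0,-8.5,0,0,0,-5,0,0,0,0,0,0,-2,0,0,0,0,0,0,0,0,0,0,0,0,0,0,0,0,0,0,0,0,0,0,0,0,0]'
python3 -m inch '[0,0,0,0,0,0,0,0,0,0,0,0,0,0,0,0,0,0,50,0,0,0,40,0,0,0,40,0,0,0,40,0,0,0,40,0,0,0,0,0]' 80
python3 - <<'E'
from h import *
w=grab_frame("wrist");save(w,"w3",1.4);o=get_obs();print(o["tool_pos"],o["tool_rot"],o["force"],o["width"])
E
```

```text
clock: 9.25
tool_pos: [0.4412, -0.1177, 0.0349]
tool_rot: [-179.9, 0.0, 105.1]
force: [2.3, -1.4, 2.4]
width: 0.572
grip_force: 44.5
clock: 10.25
tool_pos: [0.4407, -0.1179, 0.0349]
tool_rot: [-180.0, 0.1, 20.1]
force: [0.1, -0.5, 3.1]
width: 0.578
grip_force: 44.7
clock: 11.25
tool_pos: [0.4409, -0.1176, 0.0349]
tool_rot: [-180.0, 0.2, 7.1]
force: [-7.5, 0.4, 15.4]
width: 0.58
grip_force: 46.1
clock: 12.25
tool_pos: [0.4448, -0.1187, 0.2502]
tool_rot: [179.6, -0.6, 7.0]
force: [0.7, -0.3, 1.4]
width: 0.934
grip_force: 0.0
[ 0.44372098 -0.11820517  0.24682905] [179.79044996  -0.36629442   7.00598295] [-0.60805084  0.09701734 -0.69575965] 0.9434309052983166
```

View pics/w3.png

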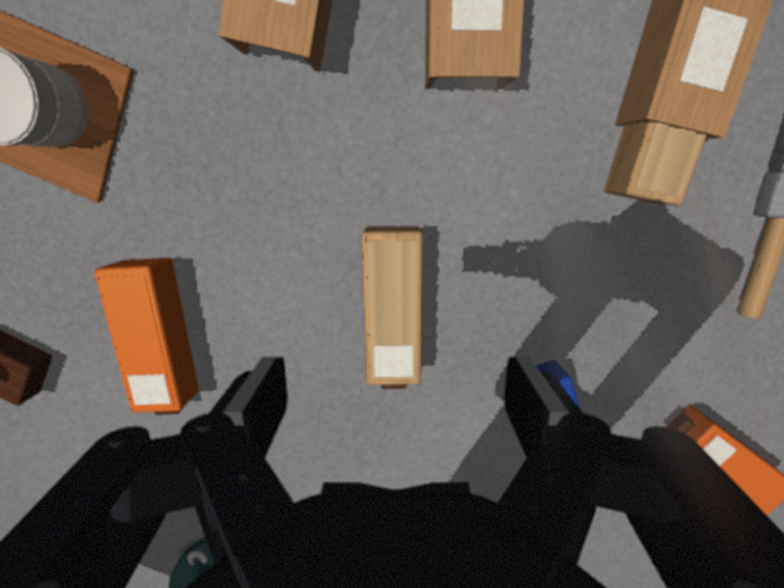

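The box lies turned, with its pull end towards the robot at (395,385) and the sleeve mouth at (474,78). Now working out the regrasp and the insertion line.

Run:
```python
from h import *
w=grab_frame("wrist");o=get_obs();print(o["tool_pos"])
g=lambda a,b,z:at(w,((a-.2)/1.4,(b-.2)/1.4),z)[:2]
A=[g(363,233,.04),g(421,231,.04),g(420,383,.04),g(367,383,.04)];print("box",np.round(A,4).tolist())
f=(A[0]+A[1])/2;b=(A[2]+A[3])/2;d=f-b;print("plain",f,"pullend",b,np.degrees(np.arctan2(d[1],d[0])),np.hypot(*d))
B=[g(427,77,.0475),g(520,75,.0475),g(431.5,0,.0475),g(524.5,0,.0475)];print(np.round(B,4).tolist(),"mouth",(B[0]+B[1])/2,np.linalg.norm(B[0]-B[1]))
for i,j in((0,2),(1,3)):
    e=B[j]-B[i];print("side ang",np.degrees(np.arctan2(e[1],e[0])))
h=(B[0]-B[1]);print("mouth edge ang",np.degrees(np.arctan2(h[1],h[0]))-90)
t=tip_of("box1_pull",w);print([(np.round(x["point"],4),x["confidence"]) for x in t[:3]])
t=tip_of("sleeve1",w);print([(np.round(x["point"],4),x["confidence"]) for x in t[:3]])
```

```text
[ 0.44266731 -0.11780415  0.24423614]
box [[0.4652, -0.0902], [0.4724, -0.1361], [0.3372, -0.1542], [0.3315, -0.107]]
plain [ 0.46881664 -0.1131374 ] pullend [ 0.33435826 -0.13060176] 7.400533073796627 0.1355878275424521
[[0.5829, -0.1246], [0.5928, -0.1903], [0.6314, -0.1209], [0.6398, -0.1842]] mouth [ 0.58785007 -0.15745746] 0.06644535420955938
side ang 4.396263732782923
side ang 7.395881054305803
mouth edge ang 8.508436963152931
[(array([ 0.3213, -0.1322,  0.0192]), 0.64)]
[(array([ 0.578 , -0.3284, -0.0024]), 0.91), (array([ 0.5922, -0.0086, -0.0012]), 0.81), (array([ 0.5906, -0.1611, -0.0011]), 0.71)]
```

```bash
python3 -m inch '[-17.7,-2.1,-20,0,-17.7,-2.1,-20,0,-17.7,-2.1,-20,0,-17.7,-2.1,-20,0,-17.9,-2.1,-20,0,0,0,-40,0,0,0,-35,0,0,0,-20,0,0,0,-9,0,0,0,-4,0]' 85
python3 -m inch '[0,0,0,0,0,0,0,0,0,0,0,0,0,0,0,0,0,0,0,0,0,0,0,0,0,0,0,0,0,0,0,0,0,0,1,0,0,0,0,0]' 20 40
python3 -m inch '[0,-10,0,0,0,-10,0,0,0,-10,0,0,0,-10,0,0,0,-10,0,0,0,-10,0,0,10,1,0,0,10,1.2,0,0,10,1.2,0,0,0,0,0,0]'
python3 - <<'E'
from h import *
w=grab_frame("wrist");save(w,"w4",1.4);o=get_obs();print(o["tool_pos"],o["tool_rot"],o["force"],o["width"])
s=grab_frame("top");cv2.imwrite("pics/t4.png",cv2.resize(s["image"][150:310,270:430,::-1],None,fx=3.7,fy=3.7,interpolation=cv2.INTER_CUBIC))
E
```

```text
clock: 13.45
tool_pos: [0.3521, -0.1274, 0.0334]
tool_rot: [-179.9, 0.2, 7.0]
force: [0.4, 0.5, 0.1]
width: 0.998
grip_force: 0.0
clock: 14.45
tool_pos: [0.3539, -0.1283, 0.0367]
tool_rot: [180.0, -0.1, 7.0]
force: [-0.1, 0.4, 4.1]
width: 0.576
grip_force: 43.9
clock: 15.45
tool_pos: [0.3844, -0.1852, 0.0368]
tool_rot: [179.9, -0.0, 7.0]
force: [0.1, -0.5, 3.3]
width: 0.578
grip_force: 43.8
[ 0.38431929 -0.18519678  0.03674883] [ 1.79931560e+02 -8.06708751e-02  6.98995280e+00] [1.28942871 0.10152906 2.60959903] 0.5795715953054074
```

View pics/w4.png

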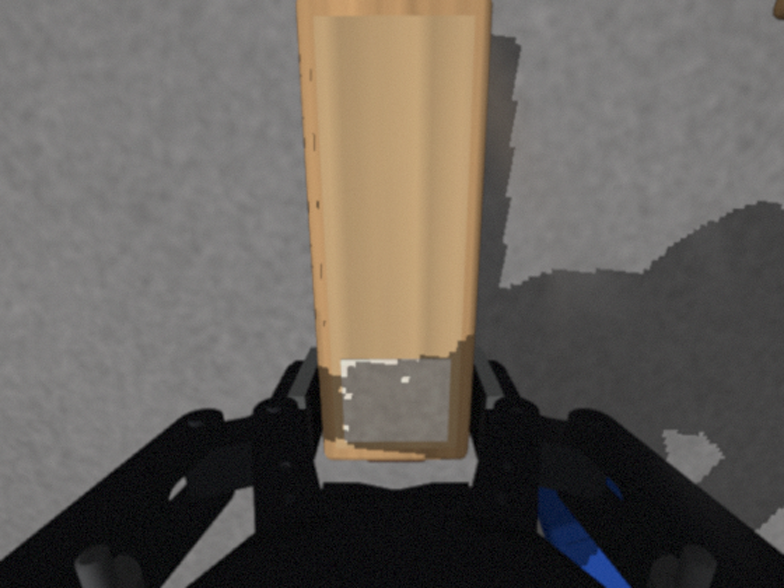

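The box is gripped centrally at its pull end and in line with the sleeve. Advancing towards the mouth.

```bash
python3 -m inch '[12,1.47,0,0,12,1.47,0,0,12,1.47,0,0,12,1.47,0,0,12,1.47,0,0,12,1.47,0,0,6,0.74,0,0,0,0,0,0,0,0,0,0,0,0,0,0]'
python3 -m inch '[3,0.37,0,0,3,0.37,0,0,3,0.37,0,0,3,0.37,0,0,3,0.37,0,0,3,0.37,0,0,3,0.37,0,0,3,0.37,0,0,0,0,0,0,0,0,0,0]'
```

```text
clock: 16.55
tool_pos: [0.4613, -0.1754, 0.0368]
tool_rot: [180.0, 0.0, 7.0]
force: [-1.2, -1.1, 5.2]
width: 0.581
grip_force: 44.1
clock: 17.55
tool_pos: [0.4842, -0.1726, 0.0368]
tool_rot: [180.0, 0.2, 7.0]
force: [-4.0, -0.2, 7.2]
width: 0.58
grip_force: 44.5
```

```bash
python3 -m inch '[4,0.49,0,0,4,0.49,0,0,4,0.49,0,0,4,0.49,0,0,4,0.49,0,0,4,0.49,0,0,4,0.49,0,0,2,0.25,0,0,0,0,0,0,0,0,0,0]'
python3 - <<'E'
from h import *
w=grab_frame("wrist");s=grab_frame("top")
a=cv2.resize(w["image"][:,:,::-1],(560,420));b=cv2.resize(s["image"][150:290,300:420,::-1],(360,420),interpolation=cv2.INTER_CUBIC)
cv2.imwrite("pics/w5.png",cv2.resize(np.hstack([a,b]),(800,365)));print(get_obs()["force"])
E
```

```text
clock: 18.55
tool_pos: [0.5141, -0.169, 0.0368]
tool_rot: [180.0, 0.2, 7.0]
force: [-4.8, -0.3, 8.1]
width: 0.577
grip_force: 44.5
[-5.14014237 -0.81561068  8.00967097]
```

View pics/w5.png

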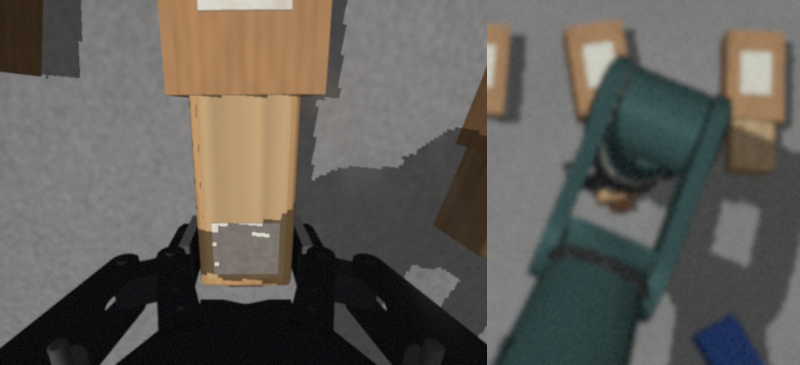

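The box is going into the sleeve, (245,95). The left picture shows the sides parallel with even gaps.

```bash
python3 -m inch '[5,0.61,0,0,5,0.61,0,0,5,0.61,0,0,5,0.61,0,0,5,0.61,0,0,5,0.61,0,0,5,0.61,0,0,5,0.61,0,0,5,0.61,0,0,3,0.37,0,0]'
python3 -m inch '[1,0.12,0,0,1,0.12,0,0,1,0.12,0,0,1,0.12,0,0,1,0.12,0,0,1,0.12,0,0,0,0,0,0,0,0,0,0,0,0,0,0,0,0,0,0]'
python3 - <<'E'
from h import *
w=grab_frame("wrist");cv2.imwrite("pics/w6.png",w["image"][:,:,::-1]);print(get_obs()["force"],get_obs()["tool_pos"])
E
```

```text
clock: 19.65
tool_pos: [0.5618, -0.1631, 0.0368]
tool_rot: [180.0, 0.2, 7.0]
force: [-6.7, -0.9, 8.5]
width: 0.582
grip_force: 44.4
clock: 20.65
tool_pos: [0.5677, -0.1624, 0.0368]
tool_rot: [180.0, 0.2, 7.0]
force: [-6.0, -0.6, 7.7]
width: 0.578
grip_force: 44.4
[-5.82462994 -0.86361031  7.41559757] [ 0.56777269 -0.16241822  0.03682255]
```

View pics/w6.png

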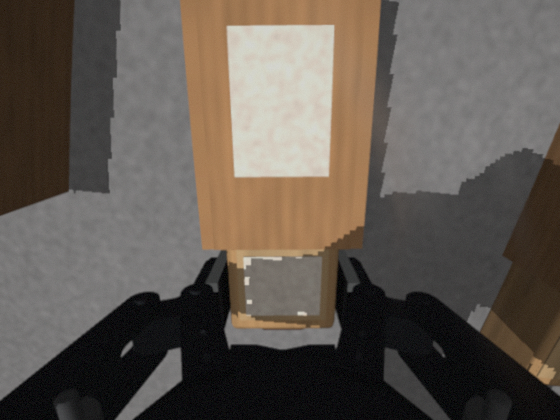

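```bash
python3 -m inch '[1,0.12,0,0,1,0.12,0,0,1,0.12,0,0,1,0.12,0,0,1,0.12,0,0,0,0,0,0,0,0,0,0,0,0,0,0,0,0,0,0,0,0,0,0]'
python3 - <<'E'
from h import *
w=grab_frame("wrist");R,t=P(w)
for x in(.041,.0475):pass
im=w["image"];col=cv2.cvtColor(im,cv2.COLOR_RGB2GRAY)[230:340,283]
print(col.tolist())
print("mouth@248",at(w,(283,248),.0475),"end@317",at(w,(283,317),.04), proj(w,[.591,-.1597,.0475]),get_obs()["force"])
E
```

```text
clock: 21.7
tool_pos: [0.5727, -0.1618, 0.0368]
tool_rot: [180.0, 0.2, 7.0]
force: [-5.6, -0.7, 7.5]
width: 0.578
grip_force: 44.4
[136, 135, 135, 133, 135, 135, 136, 137, 134, 136, 134, 133, 131, 131, 135, 132, 132, 133, 130, 130, 130, 131, 132, 131, 129, 131, 131, 129, 131, 129, 124, 115, 109, 105, 111, 109, 112, 113, 111, 112, 111, 115, 114, 113, 115, 115, 113, 117, 114, 115, 115, 113, 114, 115, 110, 113, 111, 110, 107, 112, 111, 111, 109, 111, 110, 108, 105, 107, 105, 109, 107, 107, 109, 113, 113, 111, 113, 109, 109, 105, 108, 104, 107, 109, 106, 97, 84, 84, 83, 78, 82, 106, 135, 142, 144, 140, 138, 119, 95, 92, 114, 128, 129, 125, 127, 125, 123, 124, 126, 126]
mouth@248 [ 0.59720597 -0.15924541  0.0475    ] end@317 [ 0.55860486 -0.16397322  0.04      ] [[282.26211966 261.91797287]] [-7.4611793  -0.85059846  7.59269526]
```

```bash
python3 -m inch '[0.5,0.06,0,0,0.5,0.06,0,0,0.5,0.06,0,0,0.5,0.06,0,0,0,0,0,0,0,0,0,0,0,0,0,0,0,0,0,0,0,0,0,0,0,0,0,0]'
python3 -m inch '[0.5,0.06,0,0,0.5,0.06,0,0,0.5,0.06,0,0,0.5,0.06,0,0,0,0,0,0,0,0,0,0,0,0,0,0,0,0,0,0,0,0,0,0,0,0,0,0]'
```

```text
clock: 22.75
tool_pos: [0.5741, -0.1617, 0.0368]
tool_rot: [-180.0, 0.3, 7.0]
force: [-7.7, -0.1, 8.7]
width: 0.579
grip_force: 44.6
clock: 23.75
tool_pos: [0.5742, -0.1617, 0.0368]
tool_rot: [-180.0, 0.6, 7.0]
force: [-14.3, -0.5, 13.2]
width: 0.575
grip_force: 45.0
```

Progress stopped at x=0.574 with the force rising, which is where home should be. I'll release, back off and check how much sticks out.

```bash
python3 -m inch '[1,0.12,0,0,0,0,0,0,0,0,0,0,0,0,0,0,-3,-0.4,0,0,0,0,0,0,0,0,0,0,0,0,0,0,0,0,0,0,0,0,0,0]'
python3 -m inch '[0,0,0,0,0,0,0,0,0,0,0,0,0,0,0,0,0,0,30,0,-10,0,40,0,-15,0,40,0,-20,0,40,0,-20,0,40,0,0,0,0,0]' 85
python3 - <<'E'
from h import *
w=grab_frame("wrist");cv2.imwrite("pics/w7.png",cv2.resize(w["image"][60:260,180:440,::-1],None,fx=3,fy=3,interpolation=cv2.INTER_CUBIC));print(get_obs()["tool_pos"])
print([(np.round(x["point"],4),x["confidence"]) for x in tip_of("box1_pull",w)[:3]])
E
```

```text
clock: 24.75
tool_pos: [0.5742, -0.1616, 0.0367]
tool_rot: [-180.0, 0.3, 7.0]
force: [-7.2, -0.5, 8.7]
width: 0.578
grip_force: 44.5
clock: 25.75
tool_pos: [0.5128, -0.1622, 0.2344]
tool_rot: [179.6, -0.7, 7.0]
force: [0.7, -0.4, 0.6]
width: 0.994
grip_force: 0.0
[ 0.5125343  -0.1617984   0.23093299]
[(array([ 0.5431, -0.1665,  0.0194]), 0.74), (array([ 5.915e-01, -6.400e-03, -3.000e-04]), 0.72), (array([ 0.5794, -0.329 , -0.0009]), 0.68)]
```

View pics/w7.png

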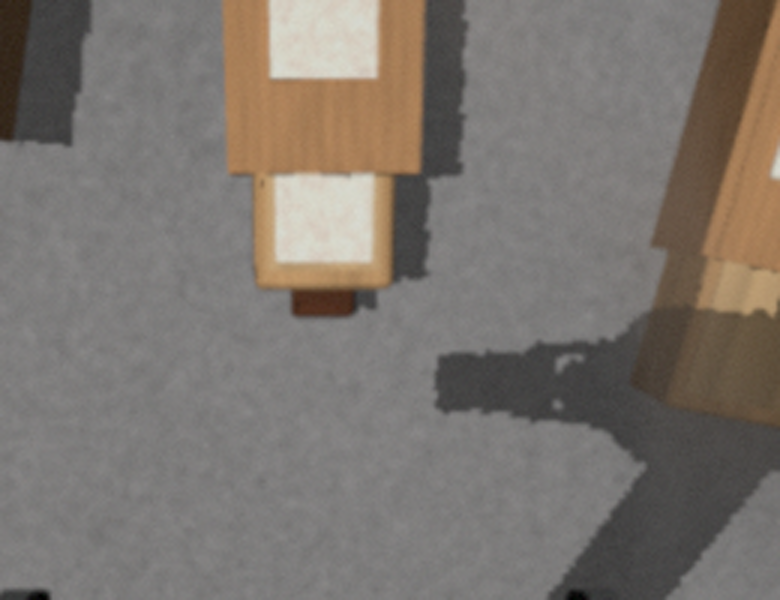

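The pull end, (322,300) in the crop, sticks out at the mouth and the label is up. I'll measure the protrusion, and sleeve0 from here too.

Run:
```python
from h import *
w=grab_frame("wrist")
g=lambda a,b,z:at(w,(180+a/3-.3,60+b/3-.3),z)[:2]
m=(g(230,173,.0475)+g(420,173,.0475))/2; 
for r in(282,288):
    e=(g(258,r,.04)+g(392,r,.04))/2;print(m,e,np.hypot(*(m-e)))
p=g(323,315,.026);print("pull tip",p,np.hypot(*(m-p)),"w",np.hypot(*(g(258,280,.04)-g(392,280,.04))),np.hypot(*(g(230,173,.0475)-g(420,173,.0475))))
```

```text
[ 0.58866938 -0.1580767 ] [ 0.55257653 -0.16280928] 0.036401796081300945
[ 0.58866938 -0.1580767 ] [ 0.55051654 -0.16307107] 0.03847833866984166
pull tip [ 0.53904255 -0.16406993] 0.049987403587704676 w 0.0466518917080152 0.062472912194508214
```

Scaled by the known widths (x0.95), about 40 mm sticks out, so box1 is home. Next is box0: moving over sleeve0 to measure it.

```bash
python3 -m inch '[-2,-20,8,-1.4,-2,-20,8,-1.4,-2,-20,8,-1.4,-2,-20,8,-1.4,-2,-20,8,-1.4,-2,-20,8,-1.4,0,-20,8,-1.4,0,-20,8,-1.4,0,0,0,0,0,0,0,0]'
python3 - <<'E'
from h import *
w=grab_frame("wrist");cv2.imwrite("pics/w8.png",cv2.resize(w["image"][0:260,130:430,::-1],None,fx=2.5,fy=2.5,interpolation=cv2.INTER_CUBIC));print(get_obs()["tool_pos"],get_obs()["tool_rot"])
print([(np.round(x["point"],4),x["confidence"]) for x in tip_of("sleeve0",w)[:3]])
E
```

```text
clock: 26.9
tool_pos: [0.4995, -0.3209, 0.2877]
tool_rot: [-179.8, 0.2, -4.2]
force: [0.3, 0.0, -0.4]
width: 0.992
grip_force: 0.0
[ 0.49950779 -0.32035179  0.28800894] [-179.84317501    0.18020522   -4.17264215]
[(array([ 5.902e-01, -1.575e-01,  5.000e-04]), 0.9), (array([ 0.5778, -0.3275, -0.0019]), 0.72), (array([ 5.916e-01, -3.500e-03,  3.000e-04]), 0.72)]
```

View pics/w8.png

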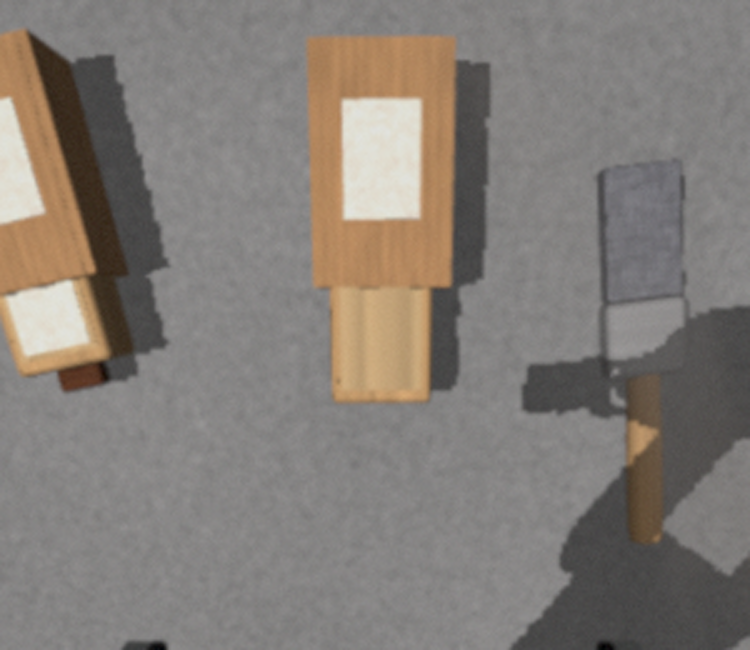

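Run:
```python
from h import *
w=grab_frame("wrist")
g=lambda a,b,z:at(w,(130+a/2.5-.3,b/2.5-.3),z)[:2]
A=[g(314,286,.0475),g(451,286,.0475),g(308,38,.0475),g(455,38,.0475)]
m=(A[0]+A[1])/2;r=(A[2]+A[3])/2;d=r-m
print("mouth",m,"ang",np.degrees(np.arctan2(d[1],d[0])),np.hypot(*d),np.hypot(*(A[0]-A[1])),np.hypot(*(A[2]-A[3])))
e=A[0]-A[1];print("edge ang",np.degrees(np.arctan2(e[1],e[0]))-90)
B=[g(333,400,.04),g(430,400,.04)];n=(B[0]+B[1])/2;e=B[0]-B[1];print("box end",n,np.hypot(*e),np.degrees(np.arctan2(e[1],e[0]))-90,"axis",np.degrees(np.arctan2(*(m-n)[::-1])),np.hypot(*(m-n)))
```

```text
mouth [ 0.57877903 -0.32581455] ang -3.9312850216280864 0.10401357427145909 0.0647451277913557 0.06403597721543584
edge ang -4.192504189015196
box end [ 0.52412224 -0.32131798] 0.04883070450739117 -4.170814163465025 axis -4.703090259125349 0.05484144555100062
```

```bash
python3 -m inch '[10,-0.5,-40,0,10,-0.5,-40,0,10,-0.5,-40,0,10,-0.5,-35,0,10,-0.5,-30,0,0.3,-0.2,-25,0,0,0,-18,0,0,0,-12,0,0,0,-8,0,0,0,-4,0]' 85
python3 -m inch '[0,0,0,0,0,0,0,0,0,0,0,0,0,0,0,0,0,0,0,0,0,0,0,0,0,0,0,0,0,0,0,0,0,0,0,0,0,0,0,0]' 20 40
python3 -m inch '[-15,1.08,0,0,-15,1.08,0,0,-15,1.08,0,0,-15,1.08,0,0,-15,1.08,0,0,-15,1.08,0,0,-15,1.08,0,0,-15,1.08,0,0,-15,1.08,0,0,0,0,0,0]'
```

```text
clock: 28.05
tool_pos: [0.5498, -0.3234, 0.038]
tool_rot: [-180.0, 0.0, -4.2]
force: [-1.0, 0.0, -0.5]
width: 0.994
grip_force: 0.0
clock: 29.05
tool_pos: [0.5506, -0.3245, 0.0399]
tool_rot: [179.9, -0.1, -4.2]
force: [-1.1, 0.1, 5.5]
width: 0.573
grip_force: 44.6
clock: 30.05
tool_pos: [0.4142, -0.3148, 0.0399]
tool_rot: [179.9, -0.1, -4.3]
force: [-3.1, 1.3, 7.9]
width: 0.572
grip_force: 45.0
```

```bash
python3 -m inch '[-15,1,1,0,-15,1,1,0,0,19,0,8.5,0,19,0,8.5,0,19,0,8.5,0,19,0,8.5,0,19,0,8.5,0,19,0,8.5,0,19,0,8.5,0,19,0,8.5]'
python3 -m inch '[0,0,0,8.5,0,0,0,8.5,0,0,0,8.5,0,0,0,8.5,0,0,0,8.5,0,0,0,8.5,0,0,0,8.5,0,0,0,8.5,0,0,0,8.5,0,0,0,8.5]'
python3 -m inch '[0,0,0,8.5,0,0,0,8.5,0,0,0,8.5,0,0,0,1.5,0,0,-1,0,0,0,-1,0,0,0,0,0,0,0,0,0,0,0,0,0,0,0,0,0]'
python3 -m inch '[0,0,0,0,0,0,0,0,0,0,0,0,0,0,0,0,0,0,40,0,0,0,40,0,0,0,40,0,0,0,40,0,0,0,40,0,0,0,0,0]' 85
python3 - <<'E'
from h import *
w=grab_frame("wrist");save(w,"w9",1.4);print(get_obs()["tool_pos"],get_obs()["tool_rot"])
print([(np.round(x["point"],4),x["confidence"]) for x in tip_of("box0_pull",w)[:3]])
E
```

```text
clock: 31.05
tool_pos: [0.3836, -0.1598, 0.0399]
tool_rot: [-180.0, 0.1, 64.1]
force: [0.9, -2.0, 0.7]
width: 0.576
grip_force: 43.9
clock: 32.05
tool_pos: [0.3838, -0.1599, 0.0399]
tool_rot: [180.0, -0.1, 149.1]
force: [1.3, 0.5, 1.5]
width: 0.579
grip_force: 44.0
clock: 33.05
tool_pos: [0.3836, -0.1599, 0.0398]
tool_rot: [180.0, -0.2, 175.7]
force: [-6.1, 3.1, 14.6]
width: 0.579
grip_force: 46.0
clock: 34.05
tool_pos: [0.3873, -0.1616, 0.2449]
tool_rot: [-179.7, 0.6, 175.8]
force: [0.6, 0.4, 0.6]
width: 0.995
grip_force: 0.0
[ 0.38620856 -0.16097599  0.24167721] [-179.81951718    0.37058703  175.7611569 ]
[(array([0.266 , 0.0833, 0.0214]), 0.98), (array([ 0.2031, -0.341 ,  0.0215]), 0.78), (array([ 0.3076, -0.4255,  0.0187]), 0.73)]
```

View pics/w9.png

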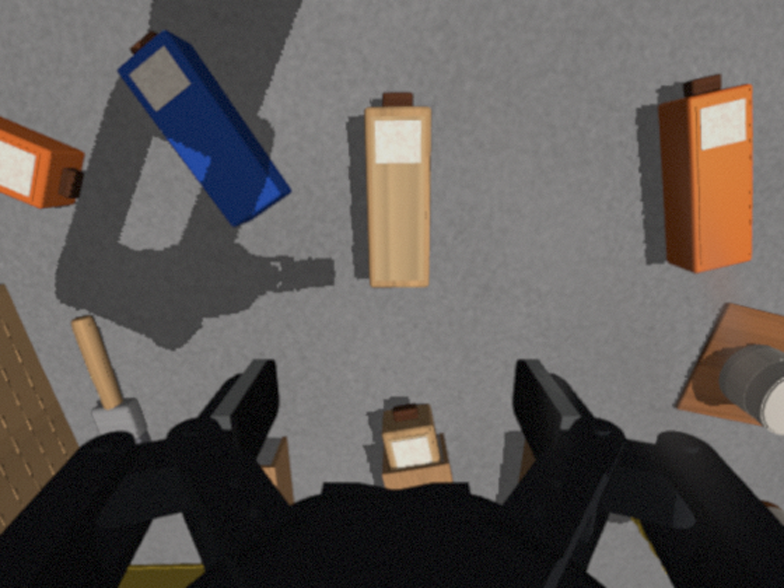

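Run:
```python
from h import *
w=grab_frame("wrist");g=lambda a,b,z:at(w,((a-.2)/1.4,(b-.2)/1.4),z)[:2]
print(get_obs()["tool_pos"]);a,b,c,d=g(366,108,.04),g(431,108,.04),g(370,285,.04),g(429,285,.04)
print((a+b)/2,(c+d)/2,np.hypot(*(a+b-c-d)/2),np.hypot(*(a-b)))
```

```text
[ 0.38458157 -0.16004068  0.2376185 ]
[ 0.27092795 -0.14991445] [ 0.40379577 -0.15875669] 0.13316171790109346 0.04692929237218013
```

```bash
python3 -m inch '[-18.8,1.4,-20,0,-18.8,1.4,-20,0,-18.8,1.4,-20,0,-18.8,1.4,-20,0,-18.8,1.4,-20,0,0,0,-36,0,0,0,-30,0,0,0,-20,0,0,0,-9,0,0,0,-4,0]' 85
python3 -m inch '[0,0,0,0,0,0,0,0,0,0,0,0,0,0,0,0,0,0,0,0,0,0,0,0,0,0,0,0,0,0,0,0,0,0,1,0,0,0,1,0]' 20 40
python3 - <<'E'
from h import *
p=get_obs()["tool_pos"];print(p,get_obs()["tool_rot"]);t=np.tan(np.radians(-4.1))
print("line y at x",p[0],-.3257+(p[0]-.5785)*t)
E
```

```text
clock: 35.2
tool_pos: [0.2895, -0.1521, 0.0374]
tool_rot: [179.9, -0.2, 175.8]
force: [0.2, -0.9, -0.1]
width: 0.997
grip_force: 0.0
clock: 36.2
tool_pos: [0.2906, -0.1529, 0.041]
tool_rot: [180.0, -0.0, 175.8]
force: [0.0, -0.9, -1.4]
width: 0.577
grip_force: 43.3
[ 0.29055855 -0.15291084  0.04103207] [ 1.79974755e+02 -2.98509660e-02  1.75781848e+02]
line y at x 0.2905585525405325 -0.30506010040584874
```

```bash
python3 -m inch '[14,0,0,0,14,0,0,0,14,0,0,0,14,0,0,0,14,0,0,0,14,-21.4,0,0,14,-21.4,0,0,14,-21.4,0,0,14,-21.4,0,0,14,-21.4,0,0]'
python3 -m inch '[3,-11.2,0,0,3,-11.2,0,0,3,-11.2,0,0,3,-11.2,0,0,3,-11.4,0,0,0,0,-1,0,0,0,-1,0,0,0,0,0,0,0,0,0,0,0,0,0]'
python3 - <<'E'
from h import *
o=get_obs();p=o["tool_pos"];print(p,o["tool_rot"],o["force"]);t=np.tan(np.radians(-4.1));print(-.3257+(p[0]-.5785)*t)
s=grab_frame("scene");q=proj(s,[.5785,-.3257,.03])[0].astype(int);print(q)
u,v=q;cv2.imwrite("pics/s9.png",cv2.resize(s["image"][v-50:v+50,u-70:u+60,::-1],None,fx=5,fy=5,interpolation=cv2.INTER_CUBIC))
E
```

```text
clock: 37.2
tool_pos: [0.4306, -0.26, 0.0407]
tool_rot: [179.9, -0.1, 175.8]
force: [-2.0, 4.1, 4.9]
width: 0.578
grip_force: 44.1
clock: 38.2
tool_pos: [0.4465, -0.3173, 0.0407]
tool_rot: [-179.9, 0.1, 175.8]
force: [-0.1, -3.0, 6.0]
width: 0.576
grip_force: 44.1
[ 0.44647854 -0.31725772  0.04067936] [-1.79852384e+02  1.28128350e-01  1.75784122e+02] [-0.10578674 -2.9887724   5.96643653]
-0.31623658384320613
[192 260]
```

View pics/s9.png

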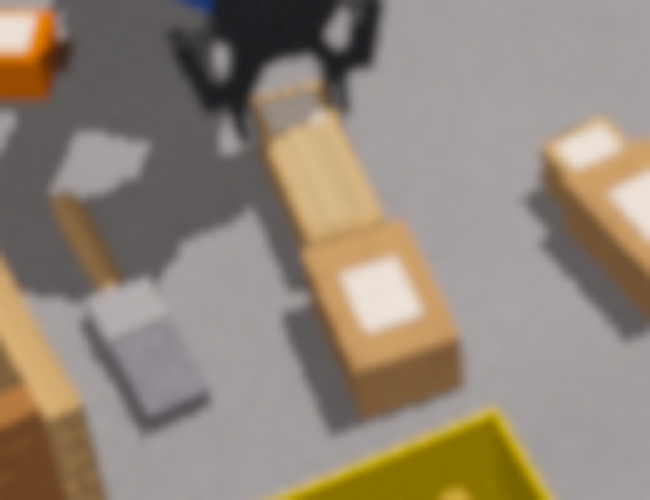

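```bash
python3 -m inch '[3,0.3,0,0,3,-0.1,0,0,3,-0.22,0,0,3,-0.22,0,0,3,-0.22,0,0,3,-0.22,0,0,3,-0.22,0,0,3,-0.22,0,0,0,0,0,0,0,0,0,0]'
python3 -m inch '[4,-0.29,0,0,4,-0.29,0,0,4,-0.29,0,0,4,-0.29,0,0,4,-0.29,0,0,4,-0.29,0,0,4,-0.29,0,0,4,-0.29,0,0,0,0,0,0,0,0,0,0]'
```

```text
clock: 39.25
tool_pos: [0.4686, -0.317, 0.0407]
tool_rot: [180.0, -0.2, 175.8]
force: [-6.8, 0.3, 9.8]
width: 0.58
grip_force: 44.8
clock: 40.25
tool_pos: [0.5008, -0.3193, 0.0406]
tool_rot: [180.0, -0.1, 175.8]
force: [-5.1, -0.2, 10.4]
width: 0.577
grip_force: 44.7
```

```bash
python3 -m inch '[6,-0.43,0,0,6,-0.43,0,0,6,-0.43,0,0,6,-0.43,0,0,6,-0.43,0,0,6,-0.43,0,0,6,-0.43,0,0,6,-0.43,0,0,5,-0.36,0,0,0,0,0,0]'
python3 -m inch '[1,-0.07,0,0,1,-0.07,0,0,1,-0.07,0,0,1,-0.07,0,0,1,-0.07,0,0,0,0,0,0,0,0,0,0,0,0,0,0,0,0,0,0,0,0,0,0]'
```

```text
clock: 41.25
tool_pos: [0.5542, -0.3231, 0.0407]
tool_rot: [180.0, -0.1, 175.8]
force: [-4.1, 0.5, 8.8]
width: 0.574
grip_force: 44.5
clock: 42.25
tool_pos: [0.5576, -0.3233, 0.0407]
tool_rot: [180.0, -0.3, 175.8]
force: [-8.9, 1.0, 10.2]
width: 0.577
grip_force: 44.8
```

```bash
python3 -m inch '[1,-0.07,0,0,1,-0.07,0,0,0,0,0,0,0,0,0,0,0,0,0,0,0,0,0,0,0,0,0,0,0,0,0,0,0,0,0,0,0,0,0,0]'
python3 -m inch '[1,-0.07,0,0,1,-0.07,0,0,0,0,0,0,0,0,0,0,0,0,0,0,0,0,0,0,0,0,0,0,0,0,0,0,0,0,0,0,0,0,0,0]'
```

```text
clock: 43.25
tool_pos: [0.5577, -0.3233, 0.0407]
tool_rot: [179.9, -0.6, 175.8]
force: [-16.0, 1.2, 14.3]
width: 0.576
grip_force: 45.2
clock: 44.25
tool_pos: [0.5578, -0.3233, 0.0406]
tool_rot: [179.9, -0.8, 175.8]
force: [-19.6, 2.2, 17.7]
width: 0.579
grip_force: 45.6
```

```bash
python3 -m inch '[-4,0.28,0,0,0,0,0,0,0,0,0,0,0,0,0,0,0,0,0,0,0,0,0,0,0,0,0,0,0,0,0,0,0,0,0,0,0,0,0,0]' 
python3 -m inch '[0,0,0,0,0,0,0,0,0,0,0,0,0,0,0,0,0,0,30,0,-10,0,40,0,-15,15,40,0,-20,15,40,0,-20,15,40,0,0,0,0,0]' 85
python3 - <<'E'
from h import *
w=grab_frame("wrist");save(w,"w10",1.4);print(get_obs()["tool_pos"])
t=tip_of("box0_pull",w);print([(np.round(x["point"],4),x["confidence"]) for x in t[:4]])
E
```

```text
clock: 45.25
tool_pos: [0.5577, -0.3232, 0.0406]
tool_rot: [179.9, -0.3, 175.8]
force: [-8.8, 1.2, 10.5]
width: 0.575
grip_force: 44.7
clock: 46.25
tool_pos: [0.4959, -0.279, 0.2379]
tool_rot: [-179.6, 0.7, 175.8]
force: [0.2, 0.0, 1.2]
width: 0.996
grip_force: 0.0
[ 0.49575518 -0.27909229  0.23425572]
[(array([ 0.3051, -0.424 ,  0.0195]), 0.96), (array([ 0.5286, -0.3213,  0.0239]), 0.62)]
```

View pics/w10.png

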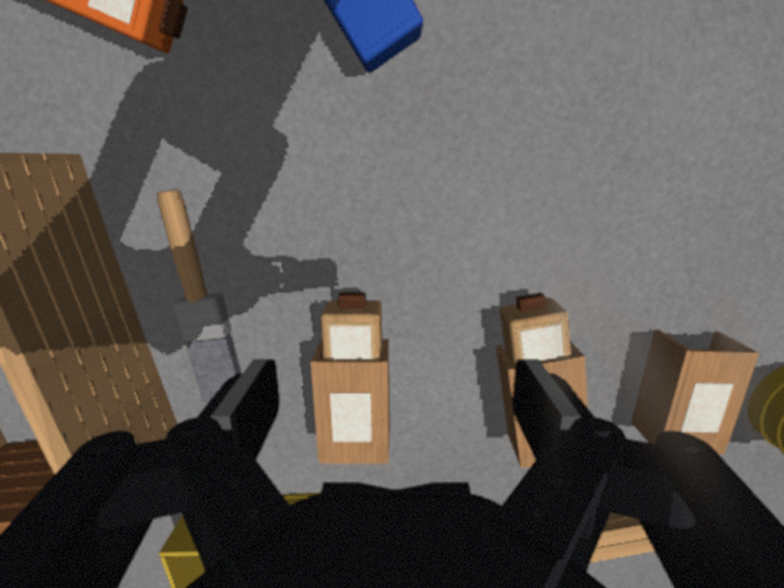

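Both boxes show pull end out, at (350,300) and (530,300), by similar amounts; sleeve2 is empty. Next I'll check the protrusions and then look at the plinths. Heading towards the tub and can.

```bash
python3 - <<'E'
from h import *
w=grab_frame("wrist");g=lambda a,b,z:at(w,((a-.2)/1.4,(b-.2)/1.4),z)[:2]
m0=(g(314,342,.0475)+g(389,341,.0475))/2;m1=(g(499,349,.0475)+g(581,347,.0475))/2
w0=np.hypot(*(g(314,342,.0475)-g(389,341,.0475)))
p0=g(351,295,.026);p1=g(529,296,.026)
print(m0,m1,w0,"pulls",p0,p1,np.hypot(*(m0-p0)),np.hypot(*(m1-p1)))
E
python3 -m inch '[-4,47,12,0.4,-4,47,12,0.4,-4,47,12,0.4,-4,47,12,0.4,-4,47,12,0.4,-4,47,12,0.4,-4,47,12,0.4,-4,47,12,0.4,-4,47,12,0.4,-4,47,12,0.4]'
python3 -m inch '[-1,10,0,0,0,5,0,0,0,0,0,0,0,0,0,0,0,0,0,0,0,0,0,0,0,0,0,0,0,0,0,0,0,0,0,0,0,0,0,0]'
python3 - <<'E'
from h import *
w=grab_frame("wrist");save(w,"w11",1.4);print(get_obs()["tool_pos"],get_obs()["tool_rot"])
t=grab_frame("top")
for n in "round_plinth square_plinth tub can".split():
    for c,f in(("w",w),("t",t)):
        print(n,c,[(np.round(d["point"],4).tolist(),round(d["confidence"],2)) for d in tip_of(n,f)[:2]])
E
```

```text
[ 0.55415913 -0.31933686] [ 0.57136228 -0.16667067] 0.06072672065608879 pulls [ 0.52155356 -0.31849594] [ 0.53339674 -0.16996354] 0.032616412403952 0.03810807890926714
clock: 47.4
tool_pos: [0.4546, 0.193, 0.347]
tool_rot: [-179.9, -0.3, 179.8]
force: [1.0, -0.7, -0.2]
width: 1.0
grip_force: 0.0
clock: 48.4
tool_pos: [0.4538, 0.206, 0.3494]
tool_rot: [180.0, 0.0, 179.8]
force: [-0.6, 0.3, -0.3]
width: 0.992
grip_force: 0.0
[0.45380386 0.20606478 0.34942493] [1.79991541e+02 1.07860806e-02 1.79783726e+02]
round_plinth w [([0.5663, 0.3545, -0.0009], 0.71)]
round_plinth t []
square_plinth w [([0.5364, 0.1874, -0.0016], 0.65)]
square_plinth t [([0.5305, 0.1918, -0.0012], 0.76)]
tub w [([0.5349, 0.1875, 0.0069], 0.94)]
tub t [([0.5376, 0.1846, 0.0043], 0.61)]
can w [([0.579, 0.3946, 0.0091], 0.81)]
can t []
```

View pics/w11.png

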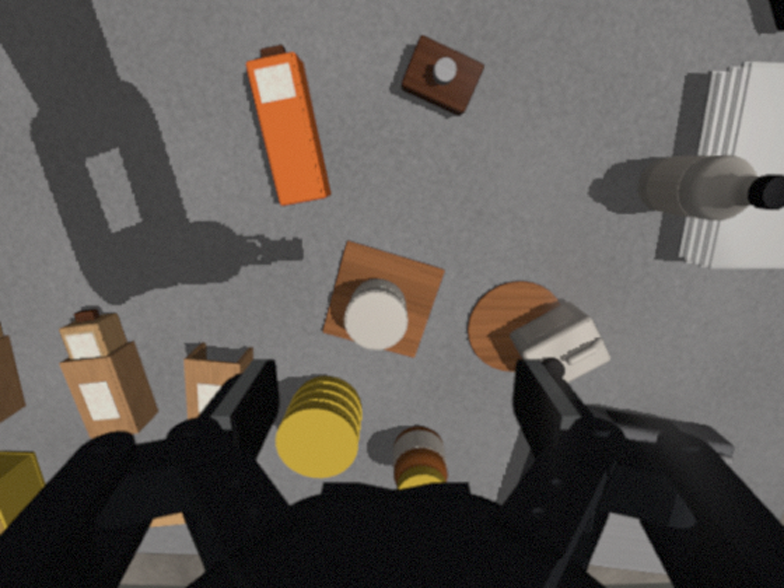

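The can, (560,340) in the 1.4x picture, has been knocked off the round plinth's middle towards +y. The tub, (376,315), is still on the square plinth. Plan: tub to a free spot, can to the square plinth, then tub to the round plinth.

Run:
```python
from h import *
w=grab_frame("wrist");t=grab_frame("top")
# lid: bright low-saturation pixels within the tub mask
def lid(f,thr):
    m=trace("tub",f)[0]["mask"];hsv=cv2.cvtColor(f["image"],cv2.COLOR_RGB2HSV);b=(m&(hsv[...,2]>thr)).astype(np.uint8)
    c=max(cv2.findContours(b,cv2.RETR_EXTERNAL,cv2.CHAIN_APPROX_NONE)[0],key=cv2.contourArea);return cv2.fitEllipse(c),m.sum(),b.sum()
A=lid(w,170);B=lid(t,170);print(A,B)
print(tri(w,A[0][0],t,B[0][0]),at(w,A[0][0],.062),at(t,B[0][0],.062))
g=lambda a,b,z:at(w,((a-.2)/1.4,(b-.2)/1.4),z)
C=np.array([g(346,242,.006),g(443,269,.006),g(415,356,.006),g(324,329,.006)]);print("square",C[:,:2].round(4).tolist(),C.mean(0)[:2],np.hypot(*(C[0]-C[1])[:2]))
# round plinth: left arc points
R=np.array([g(521,280,.006),g(475,300,.006),g(467,326,.006),g(475,352,.006),g(505,371,.006),g(552,290,.006)])[:,:2]
s=np.linalg.lstsq(np.c_[2*R,np.ones(6)],(R**2).sum(1),rcond=None)[0];print("round",s[:2],np.sqrt(s[2]+s[0]**2+s[1]**2))
```

```text
(((268.6365051269531, 228.65020751953125), (39.32706832885742, 42.44371032714844), 89.50975799560547), np.int64(1761), np.uint64(1368)) (((231.0559844970703, 206.66954040527344), (12.171552658081055, 18.195693969726562), 115.24574279785156), np.int64(230), np.uint64(147))
[0.55980862 0.18423481 0.00654185] [0.53651793 0.18528347 0.062     ] [0.54999117 0.18029253 0.062     ]
square [[0.462, 0.1494], [0.4944, 0.2616], [0.6062, 0.2299], [0.5693, 0.1181]] [0.5329611  0.18974168] 0.11680744693187099
round [0.56718545 0.35323008] 0.06055343217438644
```

```bash
python3 -m inch '[20.5,-5,-30,0,20.5,-5,-40,0,20.5,-5,-40,0,20.5,-5,-40,0,0,0,-40,0,0,0,-35,0,0,0,-30,0,0,0,-22,0,0,0,-16,0,0,0,-10,0]' 85
python3 -m inch '[0,0,0,0,0,0,0,0,0,0,0,0,0,0,0,0,0,0,0,0,0,0,0,0,0,0,0,0,0,0,0,0,0,0,0,0,0,0,0,0]' 40 40
```

```text
clock: 50.1
tool_pos: [0.5349, 0.1859, 0.0444]
tool_rot: [-180.0, -0.2, 179.8]
force: [0.7, -0.2, -1.3]
width: 0.996
grip_force: 0.0
clock: 51.1
tool_pos: [0.5359, 0.1861, 0.0464]
tool_rot: [180.0, 0.0, 179.8]
force: [0.5, 0.7, -2.2]
width: 0.764
grip_force: 44.9
```

```bash
python3 -m inch '[0,0,15,0,0,0,25,0,-15,11,0,0,-15,11,0,0,-15,11,0,0,-15,11,0,0,-15,11,0,0,-15,11,0,0,-15,11,0,0,-16,12,0,0]'
python3 -m inch '[0,0,-15,0,0,0,-15,0,0,0,-8,0,0,0,-4,0,0,0,-2,0,0,0,-1,0,0,0,-0.5,0,0,0,0,0,0,0,0,0,0,0,0,0]'
python3 -m inch '[0,0,0,0,0,0,0,0,0,0,0,0,0,0,0,0,0,0,0,0,0,0,25,0,0,0,40,0,0,0,40,0,0,0,40,0,0,0,40,0]' 85
python3 -m inch '[15,20,20,0,15,20,20,0,15,20,10,0,15,20,10,0,15,10,0,0,10,10,0,0,0,0,0,0,0,0,0,0,0,0,0,0,0,0,0,0]'
python3 - <<'E'
from h import *
w=grab_frame("wrist");save(w,"w12",1.4);print(get_obs()["tool_pos"],get_obs()["tool_rot"])
t=grab_frame("top")
for n in "round_plinth tub can".split():
    for c,f in(("w",w),("t",t)):
        print(n,c,[(np.round(d["point"],4).tolist(),round(d["confidence"],2)) for d in tip_of(n,f)[:2]])
E
```

```text
clock: 52.1
tool_pos: [0.4129, 0.2759, 0.0858]
tool_rot: [-180.0, -0.0, 179.8]
force: [-0.7, 1.2, -2.3]
width: 0.765
grip_force: 45.4
clock: 53.1
tool_pos: [0.415, 0.2751, 0.0411]
tool_rot: [180.0, 0.0, 179.8]
force: [-0.3, 0.2, -2.8]
width: 0.76
grip_force: 45.5
clock: 54.1
tool_pos: [0.4146, 0.275, 0.2275]
tool_rot: [180.0, 0.0, 179.8]
force: [1.7, 0.5, -0.3]
width: 0.994
grip_force: 0.0
clock: 55.1
tool_pos: [0.4994, 0.3746, 0.2862]
tool_rot: [180.0, 0.0, 179.8]
force: [-0.7, 0.1, -0.2]
width: 0.997
grip_force: 0.0
[0.49945457 0.37472638 0.28629066] [1.79981472e+02 2.30938467e-02 1.79772941e+02]
round_plinth w [([0.5679, 0.3549, -0.0011], 0.97)]
round_plinth t [([0.5683, 0.3584, -0.0008], 0.84)]
tub w [([0.5919, -0.0073, 0.0003], 0.68), ([0.4187, 0.2763, 0.004], 0.61)]
tub t [([0.4184, 0.2746, -0.0005], 0.81)]
can w [([0.5784, 0.3978, 0.0088], 0.98)]
can t [([0.5827, 0.3944, 0.0068], 0.93)]
```

View pics/w12.png

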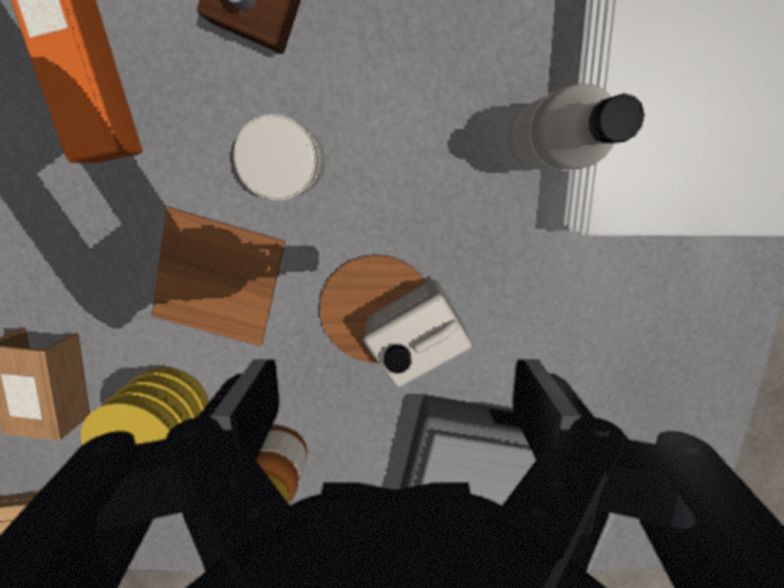

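The can's top corners are at about (366,341), (440,294), (470,346) and (399,385), with the cap at (397,358). Its centre is still over the plinth, so it stands flat. I've now viewed 16 pictures, two over the limit of 14, so I'll look at no more and use numbers from here.

Run:
```python
from h import *
w=grab_frame("wrist");t=grab_frame("top");g=lambda a,b,z:at(w,((a-.2)/1.4,(b-.2)/1.4),z)[:2]
C=np.array([g(366,341,.066),g(440,294,.066),g(470,346,.066),g(399,385,.066)]);c=C.mean(0)
d=(C[0]+C[3])/2-(C[1]+C[2])/2;print("can",c,"len",np.hypot(*d),"wid",np.hypot(*((C[0]+C[1])-(C[2]+C[3]))/2),"x-ang",np.degrees(np.arctan2(d[1],d[0])))
for a,b in((0,1),(3,2)):
    e=C[a]-C[b];print("edge",np.degrees(np.arctan2(e[1],e[0])))
k=g(397,358,.078);d2=k-c;print("cap",k,np.degrees(np.arctan2(d2[1],d2[0])),np.hypot(*d2))
V=[(w,pick(w,"can",[.58,.396,.04])[0]),(t,pick(t,"can",[.58,.396,.04])[0])]
for vs in(V,V[:1]):
    q,s=fit(vs,[c[0],c[1],np.arctan2(d[1],d[0])],(-.042,.042,.062,.006,.066));print("fit",q,np.degrees(q[2]),s)
# cap height by two views: dark pixels
P2=[]
for f,m in V:
    v=f["image"].max(2);b=(cv2.dilate(m.astype(np.uint8),np.ones((5,5)))>0)&(v<60);ys,xs=np.nonzero(b);P2.append((xs.mean(),ys.mean()));print(len(xs),P2[-1])
print("cap tri",tri(w,P2[0],t,P2[1]))
for n,z in(("square_plinth",.006),):
    m=pick(w,n,[.533,.191,.006])[0];r=cv2.minAreaRect(np.argwhere(m)[:,::-1].astype(np.float32));print(n,[at(w,p,z)[:2].round(4) for p in cv2.boxPoints(r)],at(w,r[0],z)[:2])
```

```text
can [0.57794145 0.39546352] len 0.07746858833239063 wid 0.055648645563857464 x-ang -57.247946767187514
edge -56.03982518511271
edge -58.510617146205846
cap [0.5874971  0.37595252] -63.906372622446156 0.021725329674610962
fit [ 0.58000568  0.3948526  -1.01991864] -58.437033569617356 0.655940695050442
fit [ 0.57849996  0.39473238 -1.03379008] -59.2318085350429 0.9317717270426263
303 (np.float64(282.9174917491749), np.float64(255.67656765676568))
67 (np.float64(163.2089552238806), np.float64(196.98507462686567))
cap tri [0.57664638 0.37301271 0.09499393]
square_plinth [array([0.5697, 0.1024]), array([0.46  , 0.1521]), array([0.4938, 0.2699]), array([0.6082, 0.2294])] [0.53056318 0.18915103]
```

```bash
python3 -m inch '[20,5,0,-8.3,20,5,0,-8.3,20,5,-10,-8.3,19,5.3,-15,-8.3,0,0,-20,-8.3,0,0,-20,-8.3,0,0,-15,-8,0,0,0,0,0,0,0,0,0,0,0,0]' 85
python3 -m inch '[0,0,-40,0,0,0,-35,0,0,0,-30,0,0,0,-20,0,0,0,-14,0,0,0,-10,0,0,0,-6,0,0,0,-4,0,0,0,0,0,0,0,0,0]' 
python3 -m inch '[0,0,0,0,0,0,0,0,0,0,0,0,0,0,0,0,0,0,0,0,0,0,0,0,0,0,0,0,0,0,0,0,0,0,0,0,0,0,0,0]' 40 45
```

```text
clock: 56.75
tool_pos: [0.5793, 0.3957, 0.2076]
tool_rot: [179.8, 0.0, 122.1]
force: [1.1, 0.1, 0.2]
width: 0.997
grip_force: 0.0
clock: 57.75
tool_pos: [0.5793, 0.3956, 0.0479]
tool_rot: [179.9, 0.0, 122.0]
force: [-0.3, -0.0, -0.6]
width: 0.994
grip_force: 0.0
clock: 58.75
tool_pos: [0.5792, 0.3956, 0.0479]
tool_rot: [179.9, 0.0, 122.0]
force: [-0.8, -1.0, 5.6]
width: 0.724
grip_force: 51.9
```

```bash
python3 -m inch '[0,0,15,0,0,0,30,0,0,0,35,0,-20,-30,35,6,-20,-30,35,6,-20,-30,20,6,-20,-30,0,6,-20,-30,0,6,-20,-30,0,6,-9,-25,0,6]'
python3 -m inch '[0,0,0,0,0,0,0,0,0,0,0,0,0,0,0,0,0,0,0,0,0,0,0,0,0,0,0,0,0,0,0,0,0,0,0,0,0,0,0,0]'
python3 - <<'E'
from h import *
w=grab_frame("wrist");t=grab_frame("top");o=get_obs();print(o["tool_pos"],o["tool_rot"],o["width"],o["force"])
save(w,"w13")
for n in("square_plinth","round_plinth"):
  for c,f in(("w",w),("t",t)):print(n,c,[(np.round(d["point"],4).tolist(),round(d["confidence"],2)) for d in tip_of(n,f)[:2]])
for n,c,f in(("square_plinth","w",w),("round_plinth","t",t)):
    m,d,cf=pick(f,n,[.533,.191,.006] if n[0]=="s" else [.567,.354,.006]);
    if n[0]=="s":
        r=cv2.minAreaRect(np.argwhere(m)[:,::-1].astype(np.float32));print(m.sum(),d,cf,r,at(f,r[0],.005)[:2])
        p,s=fit([(f,m)],[.533,.191,np.radians(-16)],(-.06,.06,.12,0,.006));print("fit",p,np.degrees(p[2]),s)
    else:
        ys,xs=np.nonzero(m);e=cv2.fitEllipse(np.argwhere(cv2.morphologyEx(m.astype(np.uint8),cv2.MORPH_GRADIENT,np.ones((3,3))))[:,::-1].astype(np.float32));print(n,m.sum(),e,at(f,e[0],.006))
E
```

```text
clock: 59.75
tool_pos: [0.4475, 0.1892, 0.2154]
tool_rot: [-179.9, -0.2, 164.2]
force: [1.1, -0.6, -3.5]
width: 0.717
grip_force: 52.0
clock: 60.75
tool_pos: [0.45, 0.1907, 0.2165]
tool_rot: [180.0, 0.0, 164.0]
force: [-0.4, 0.2, -4.0]
width: 0.717
grip_force: 52.0
[0.45002882 0.19065621 0.21651751] [1.79992647e+02 2.92570145e-03 1.63978668e+02] 0.72187327155938 [ 1.00543242  0.3702237  -4.14978733]
square_plinth w []
square_plinth t [([0.5335, 0.1922, 0.0021], 0.95)]
round_plinth w [([0.567, 0.3549, -0.0011], 0.9)]
round_plinth t [([0.5331, 0.1905, 0.0007], 0.69), ([0.5688, 0.3559, 0.0014], 0.61)]Traceback (most recent call last):
  File "<stdin>", line 7, in <module>
  File "h.py", line 40, in pick
    k=min(L,key=d);return k["mask"],d(k),k["confidence"]
ValueError: min() iterable argument is empty
```

```bash
python3 -m inch '[20,0,0,0,20,0,0,0,20,0,-20,0,15,0,-25,0,8,0,-30,0,0,0,-30,0,0,0,-25,0,0,0,-15,0,0,0,-10,0,0,0,-6,0]'
python3 -m inch '[0,0,-3,0,0,0,-2,0,0,0,-1,0,0,0,-1,0,0,0,-0.5,0,0,0,0,0,0,0,0,0,0,0,0,0,0,0,0,0,0,0,0,0]'
```

```text
clock: 62.1
tool_pos: [0.5332, 0.1907, 0.0552]
tool_rot: [180.0, 0.0, 164.0]
force: [0.2, -0.2, -3.5]
width: 0.72
grip_force: 52.1
clock: 63.1
tool_pos: [0.533, 0.1907, 0.048]
tool_rot: [180.0, 0.0, 164.0]
force: [0.6, 0.0, -3.2]
width: 0.723
grip_force: 52.1
```

```bash
python3 -m inch '[0,0,0,0,0,0,0,0,0,0,0,0,0,0,0,0,0,0,0,0,0,0,20,0,0,0,40,0,-20,0,40,0,-30,0,40,0,-30,0,40,0]' 85
python3 -m inch '[-30,20,40,2,-30,20,30,2,-20,20,0,2,-10,14,0,2,-5,10,0,2,0,0,0,2,0,0,0,2,0,0,0,2,0,0,0,0,0,0,0,0]'
python3 - <<'E'
from h import *
w=grab_frame("wrist");t=grab_frame("top");s=grab_frame("scene");o=get_obs();print(o["tool_pos"],o["tool_rot"])
for n in "tub can square_plinth round_plinth".split():
  for c,f in(("w",w),("t",t),("s",s)):print(n,c,[(np.round(d["point"],4).tolist(),round(d["confidence"],2)) for d in tip_of(n,f)[:2]])
V=[]
for c,f in(("w",w),("t",t)):
    m,d,cf=pick(f,"tub",[.4185,.2755,.03]);print(c,m.sum(),d,cf);V.append((f,m))
th=np.linspace(0,2*np.pi,60)
def cost(v,vs):
    p=np.array([[v[0]*.001+.033*np.cos(a),v[1]*.001+.033*np.sin(a),z] for a in th for z in(0,.056)])
    return -sum(iou(hullmask(f,p),m.astype(float)) for f,m in vs)
for vs in(V,V[:1],V[1:]):
    r=minimize(cost,[417,275.5],args=(vs,),method="Nelder-Mead",options=dict(initial_simplex=[[417,275],[423,275],[417,281]],maxiter=80));print("tub fit",r.x,-r.fun/len(vs))
E
```

```text
clock: 64.1
tool_pos: [0.4521, 0.1905, 0.2295]
tool_rot: [180.0, -0.0, 164.0]
force: [0.8, 0.4, 0.7]
width: 0.995
grip_force: 0.0
clock: 65.1
tool_pos: [0.3604, 0.2731, 0.2948]
tool_rot: [-180.0, -0.0, 179.9]
force: [1.1, -0.2, 0.6]
width: 0.994
grip_force: 0.0
[0.36031357 0.27315843 0.29500524] [-1.79996027e+02 -8.65038388e-03  1.79949276e+02]
tub w [([0.4213, 0.2795, 0.0035], 0.71)]
tub t [([0.5879, -0.1589, 0.0012], 0.61), ([0.4182, 0.2727, -0.0019], 0.6)]
tub s [([0.4183, 0.2712, -0.0008], 0.8)]
can w [([0.5339, 0.192, 0.0063], 0.92)]
can t [([0.5362, 0.1874, 0.0075], 0.93)]
can s [([0.5299, 0.1861, 0.0024], 0.6)]
square_plinth w []
square_plinth t []
square_plinth s [([0.5331, 0.194, -0.0013], 0.53), ([0.5948, -0.0067, 0.0006], 0.2)]
round_plinth w [([0.5657, 0.3543, -0.0018], 0.8)]
round_plinth t [([0.5705, 0.3554, 0.0009], 0.92)]
round_plinth s [([0.5664, 0.3574, -0.001], 0.95)]
w 2290 0.29379224272588356 0.9Traceback (most recent call last):
  File "<stdin>", line 7, in <module>
  File "h.py", line 40, in pick
    k=min(L,key=d);return k["mask"],d(k),k["confidence"]
ValueError: min() iterable argument is empty
```

```bash
python3 -m inch '[15,0.4,-30,0,15,0.4,-40,0,15,0.4,-40,0,13,0.3,-40,0,0,0,-35,0,0,0,-25,0,0,0,-18,0,0,0,-13,0,0,0,-8,0,0,0,-5,0]' 85
python3 -m inch '[0,0,0,0,0,0,0,0,0,0,0,0,0,0,0,0,0,0,0,0,0,0,0,0,0,0,0,0,0,0,0,0,0,0,0,0,0,0,0,0]' 40 40
```

```text
clock: 66.95
tool_pos: [0.4183, 0.2748, 0.0409]
tool_rot: [180.0, 0.0, 180.0]
force: [-0.0, -0.3, 0.2]
width: 0.994
grip_force: 0.0
clock: 67.95
tool_pos: [0.4188, 0.2751, 0.042]
tool_rot: [179.9, 0.1, 180.0]
force: [-0.0, 0.7, 6.4]
width: 0.763
grip_force: 45.6
```

```bash
python3 -m inch '[0,0,15,0,0,0,25,0,20,10,0,0,20,10,0,0,20,10,0,0,20,10,0,0,20,10,0,0,20,10,0,0,20,10,0,0,9,10,0,0]'
python3 -m inch '[0,0,0,0,0,0,-12,0,0,0,-10,0,0,0,-6,0,0,0,-3,0,0,0,-1.5,0,0,0,-1,0,0,0,0,0,0,0,0,0,0,0,0,0]'
python3 -m inch '[0,0,0,0,0,0,0,0,0,0,0,0,0,0,0,0,0,0,0,0,0,0,20,0,0,0,40,0,-20,-5,40,0,-30,-5,40,0,-30,-5,40,0]' 85
python3 -m inch '[-20,-20,30,0,-10,-20,20,0,0,-20,10,0,0,-20,0,0,0,-10,0,0,0,0,0,0,0,0,0,0,0,0,0,0,0,0,0,0,0,0,0,0]'
python3 - <<'E'
from h import *
w=grab_frame("wrist");t=grab_frame("top");s=grab_frame("scene");o=get_obs();print(o["tool_pos"],o["tool_rot"])
for n in "tub can square_plinth round_plinth".split():
  for c,f in(("w",w),("t",t),("s",s)):print(n,c,[(np.round(d["point"],4).tolist(),round(d["confidence"],2)) for d in tip_of(n,f)[:2]])
E
```

```text
clock: 68.95
tool_pos: [0.5677, 0.354, 0.0785]
tool_rot: [-179.9, -0.2, 179.9]
force: [0.5, -0.6, -2.5]
width: 0.759
grip_force: 45.5
clock: 69.95
tool_pos: [0.5675, 0.3549, 0.0481]
tool_rot: [180.0, 0.1, 180.0]
force: [-0.3, -0.0, -0.6]
width: 0.762
grip_force: 45.6
clock: 70.95
tool_pos: [0.4867, 0.3394, 0.2287]
tool_rot: [180.0, 0.0, 179.9]
force: [1.1, 0.4, 0.9]
width: 0.993
grip_force: 0.0
clock: 71.95
tool_pos: [0.4574, 0.2503, 0.2869]
tool_rot: [180.0, -0.0, -180.0]
force: [0.3, -0.3, 0.3]
width: 0.994
grip_force: 0.0
[0.45747636 0.25004493 0.28710544] [ 1.79997945e+02 -9.72878277e-03 -1.79994929e+02]
tub w [([0.5679, 0.3585, 0.0103], 0.58)]
tub t []
tub s [([0.5685, 0.3534, 0.0058], 0.94), ([0.7393, 0.2367, 0.0037], 0.6)]
can w [([0.5334, 0.1897, 0.0041], 0.56)]
can t [([0.5367, 0.1901, 0.007], 0.67)]
can s [([0.3946, 0.5075, -0.0023], 0.52)]
square_plinth w [([0.6769, 0.1172, -0.0024], 0.61)]
square_plinth t [([0.5344, 0.1911, 0.0002], 0.87)]
square_plinth s [([0.5317, 0.1902, 0.0006], 0.85)]
round_plinth w []
round_plinth t []
round_plinth s [([0.5654, 0.3556, -0.0006], 0.76)]
```

Tub and can are in place, within about 2 mm of the plinth centres. Last check: push gently on each pull with closed fingers to confirm the boxes are fully home.

```bash
python3 -m inch '[4,-42,0,0.7,4,-42,0,0.7,4,-42,0,0.7,4,-42,0,0.7,4,-42,0,0.7,4,-42,0,0.7,4,-42,0,0.7,4,-42,0,0.7,4,-42,0,0.7,4,-41,0,0.7]' 0
python3 -m inch '[7,0,-40,0,0,0,-40,0,0,0,-40,0,0,0,-40,0,0,0,-40,0,0,0,-25,0,0,0,-15,0,0,0,-8,0,0,0,-5,0,0,0,0,0]'
python3 - <<'E'
from h import *
o=get_obs();print(o["tool_pos"],o["tool_rot"],o["force"])
t=grab_frame("top");s=grab_frame("scene")
for f in(t,s):print([(np.round(d["point"],4).tolist(),round(d["confidence"],2)) for d in tip_of("box1_pull",f)[:5]])
E
```

```text
clock: 73.7
tool_pos: [0.4973, -0.171, 0.2874]
tool_rot: [-180.0, 0.0, -173.0]
force: [-0.3, 0.1, 0.2]
width: -0.001
grip_force: 0.0
clock: 74.7
tool_pos: [0.5046, -0.1693, 0.0343]
tool_rot: [180.0, 0.0, -173.0]
force: [-0.0, -0.3, 0.6]
width: -0.004
grip_force: 0.0
[ 0.50461888 -0.16928027  0.03433123] [ 1.79997878e+02  6.23886224e-03 -1.73019956e+02] [-0.00126708 -0.33068063  0.6423307 ]
[]
[]
```

```bash
python3 -m inch '[3,0.2,0,0,3,0.2,0,0,3,0.3,0,0,3,0.3,0,0,3,0.3,0,0,0,0,0,0,0,0,0,0,0,0,0,0,0,0,0,0,0,0,0,0]'
python3 -m inch '[1,0.12,0,0,0,0,0,0,1,0.12,0,0,0,0,0,0,1,0.12,0,0,0,0,0,0,1,0.12,0,0,0,0,0,0,0,0,0,0,0,0,0,0]'
python3 -m inch '[1,0.12,0,0,0,0,0,0,1,0.12,0,0,0,0,0,0,0,0,0,0,0,0,0,0,0,0,0,0,0,0,0,0,0,0,0,0,0,0,0,0]'
```

```text
clock: 75.9
tool_pos: [0.5194, -0.1679, 0.0342]
tool_rot: [180.0, -0.0, -173.0]
force: [-0.5, -0.2, -0.4]
width: -0.002
grip_force: 0.0
clock: 76.9
tool_pos: [0.5234, -0.1674, 0.0342]
tool_rot: [180.0, -0.0, -173.0]
force: [0.1, 0.8, -0.6]
width: -0.001
grip_force: 0.0
clock: 77.9
tool_pos: [0.5255, -0.1672, 0.0342]
tool_rot: [180.0, -0.0, -173.0]
force: [-0.3, 0.7, 0.6]
width: 0.004
grip_force: 0.0
```

```bash
python3 -m inch '[1,0.12,0,0,0,0,0,0,1,0.12,0,0,0,0,0,0,0,0,0,0,0,0,0,0,0,0,0,0,0,0,0,0,0,0,0,0,0,0,0,0]'
python3 -m inch '[1,0.12,0,0,0,0,0,0,0.5,0.06,0,0,0,0,0,0,0,0,0,0,0,0,0,0,0,0,0,0,0,0,0,0,0,0,0,0,0,0,0,0]'
python3 -m inch '[0.5,0.06,0,0,0,0,0,0,0.5,0.06,0,0,0,0,0,0,0,0,0,0,0,0,0,0,0,0,0,0,0,0,0,0,0,0,0,0,0,0,0,0]'
```

```text
clock: 78.9
tool_pos: [0.5274, -0.167, 0.0342]
tool_rot: [180.0, -0.0, -173.0]
force: [-0.1, 0.2, -0.2]
width: 0.001
grip_force: 0.0
clock: 79.9
tool_pos: [0.5286, -0.1668, 0.0342]
tool_rot: [180.0, -0.0, -173.0]
force: [-3.9, -0.4, 1.9]
width: -0.004
grip_force: 1.9
clock: 80.9
tool_pos: [0.5287, -0.1668, 0.0342]
tool_rot: [180.0, -0.2, -173.0]
force: [-7.8, -1.0, 4.1]
width: -0.003
grip_force: 3.5
```

Contact came at x=0.5286 (home predicted 0.528), and it doesn't give. One firmer push, then the same for box0.

```bash
python3 -m inch '[0.7,0.1,0,0,0.7,0.1,0,0,0,0,0,0,0,0,0,0,0,0,0,0,0,0,0,0,0,0,0,0,0,0,0,0,0,0,0,0,0,0,0,0]'
python3 -m inch '[-10,-1.2,0,0,-14,-2,0,0,0,0,30,0,0,0,40,0,-5,-25,0,-2,-5,-25,0,-2,0,-30,0,-2,0,-30,0,-2,0,-30,0,-2,0,-11,0,-1.2]'
python3 -m inch '[0,0,0,0,0,0,0,0,0,0,-35,0,0,0,-22,0,0,0,-10,0,0,0,-3,0,0,0,0,0,0,0,0,0,0,0,0,0,0,0,0,0]'
```

```text
clock: 81.9
tool_pos: [0.5288, -0.1668, 0.0342]
tool_rot: [180.0, -0.4, -173.0]
force: [-11.4, -1.8, 7.8]
width: -0.005
grip_force: 5.5
clock: 82.9
tool_pos: [0.4978, -0.3233, 0.1043]
tool_rot: [-179.9, 0.2, 175.6]
force: [0.5, -0.2, -0.2]
width: -0.001
grip_force: 0.0
clock: 83.9
tool_pos: [0.4979, -0.3211, 0.0354]
tool_rot: [-179.9, 0.1, 175.8]
force: [0.6, 0.4, 0.5]
width: -0.002
grip_force: 0.0
```

```bash
python3 -m inch '[3,-0.2,0,0,3,-0.2,0,0,3,-0.2,0,0,2,-0.1,0,0,1,0,0,0,0,0,0,0,0,0,0,0,0,0,0,0,0,0,0,0,0,0,0,0]'
python3 -m inch '[1,-0.07,0,0,0,0,0,0,0,0,0,0,1,-0.07,0,0,0,0,0,0,0,0,0,0,1,-0.07,0,0,0,0,0,0,0,0,0,0,0,0,0,0]'
python3 -m inch '[0.7,-0.05,0,0,0,0,0,0,0,0,0,0,0.7,-0.07,0,0,0,0,0,0,0,0,0,0,0,0,0,0,0,0,0,0,0,0,0,0,0,0,0,0]'
```

```text
clock: 84.9
tool_pos: [0.5093, -0.3214, 0.0342]
tool_rot: [180.0, -0.0, 175.8]
force: [0.2, -0.0, -0.4]
width: -0.004
grip_force: 0.0
clock: 85.9
tool_pos: [0.5124, -0.3216, 0.0342]
tool_rot: [180.0, 0.0, 175.8]
force: [0.3, 0.1, 0.8]
width: -0.001
grip_force: 0.0
clock: 86.9
tool_pos: [0.5138, -0.3217, 0.0342]
tool_rot: [180.0, 0.0, 175.8]
force: [0.2, -0.1, 0.7]
width: -0.001
grip_force: 0.0
```

```bash
python3 -m inch '[1,-0.07,0,0,0,0,0,0,0,0,0,0,1,-0.07,0,0,0,0,0,0,0,0,0,0,0,0,0,0,0,0,0,0,0,0,0,0,0,0,0,0]'
python3 -m inch '[1,-0.07,0,0,0,0,0,0,0,0,0,0,0.7,-0.07,0,0,0,0,0,0,0,0,0,0,0,0,0,0,0,0,0,0,0,0,0,0,0,0,0,0]'
python3 -m inch '[0.7,-0.07,0,0,0,0,0,0,0,0,0,0,0.7,-0.07,0,0,0,0,0,0,0,0,0,0,0,0,0,0,0,0,0,0,0,0,0,0,0,0,0,0]'
```

```text
clock: 87.9
tool_pos: [0.5154, -0.3218, 0.0342]
tool_rot: [180.0, -0.0, 175.8]
force: [-4.2, 0.1, 2.1]
width: 0.001
grip_force: 1.6
clock: 88.9
tool_pos: [0.5155, -0.3218, 0.0342]
tool_rot: [180.0, -0.3, 175.8]
force: [-7.4, 0.4, 4.6]
width: -0.002
grip_force: 4.1
clock: 89.9
tool_pos: [0.5156, -0.3218, 0.0342]
tool_rot: [179.9, -0.5, 175.8]
force: [-11.8, 1.4, 7.8]
width: 0.0
grip_force: 6.0
```

Both boxes are home. Retreating, with a last check of tub and can.

```bash
python3 -m inch '[-10,1,0,0,-15,1,0,0,0,0,30,0,0,0,50,0,0,0,50,0,-20,10,40,0,-20,20,30,0,-20,20,0,0,0,0,0,0,0,0,0,0]'
python3 - <<'E'
from h import *
for k in range(2):
  t=grab_frame("top");s=grab_frame("scene")
  for n in "tub can square_plinth round_plinth".split():
    for c,f in(("t",t),("s",s)):print(n,c,[(np.round(d["point"],4).tolist(),round(d["confidence"],2)) for d in tip_of(n,f)[:1]])
for f in(t,s):print([(np.round(d["point"],4).tolist(),round(d["confidence"],2)) for d in tip_of("box1_pull",f)[:5]])
E
```

```text
clock: 90.9
tool_pos: [0.4342, -0.27, 0.2345]
tool_rot: [-180.0, 0.1, 175.8]
force: [0.1, 0.3, 0.2]
width: 0.0
grip_force: 0.0
tub t [([0.5687, 0.3507, 0.0035], 0.9)]
tub s [([0.5697, 0.3533, 0.0038], 0.58)]
can t [([0.7454, 0.2387, 0.0023], 0.72)]
can s [([0.5319, 0.1869, 0.0073], 0.91)]
square_plinth t [([0.5334, 0.1916, 0.001], 0.91)]
square_plinth s [([0.5316, 0.1912, -0.0045], 0.85)]
round_plinth t [([0.5695, 0.3564, -0.0005], 0.68)]
round_plinth s [([0.5651, 0.3542, -0.0038], 0.65)]
tub t [([0.291, 0.2515, 0.0027], 0.18)]
tub s [([0.5676, 0.3556, 0.009], 0.89)]
can t [([0.5381, 0.1899, 0.007], 0.8)]
can s [([0.5298, 0.1877, 0.0015], 0.72)]
square_plinth t [([0.5347, 0.1904, 0.0014], 0.79)]
square_plinth s [([0.5331, 0.1892, -0.0029], 0.59)]
round_plinth t [([0.5686, 0.3549, -0.002], 0.66)]
round_plinth s [([0.5647, 0.3544, -0.0007], 0.66)]
[([0.5418, -0.1675, 0.0196], 0.78)]
[([0.5399, -0.1653, 0.0158], 0.54)]
```

```bash
python3 -c "
from plant import job_done;print(job_done())"
```

```text
the job is handed in; nothing more can be done
None
```

I turned both boxes and pushed them fully home, pulls out (the third sleeve was empty), then put the tub on the round plinth and the can on the square one, within a few mm of centre; the job is handed in, and I viewed 16 pictures, two over the limit of 14.

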